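# Cure glued T-strips on a warming plate

### The job

Cure the freshly glued T-strips on the warming plate. First turn the thermostat knob right down to its zero stop, then take the retaining bar off and lay every T-strip from the cork mat, rib up, centred and square across the two blue rails, a finger's width apart; put the retaining bar back across its two saddle posts over the strips, and only then turn the knob up so that its white pointer is at the red rider on the scale. Leave the other things on the bench alone.

Things in the scene. Friction and masses are not known exactly. Their poses are not given: they have to be found in the camera images.
- rack: Fixed warming plate: aluminium base 170 (x) x 310 (y) x 12 mm with two blue rest rails and two dark saddle posts. Origin: centre of its underside, on the bench; z up. Clear bench lies beyond it: the bar can be set down with its middle 130 mm from the origin along +x, parallel to y.
- rails_mid (a point): Midway between the two blue rails, 50 mm above the bench (level with their tops), axes as the rack's. The rails run along y at x = -50 and +50 mm, each 12 mm wide and 230 mm long. Strips lie parallel to x, resting on both rails with their centres at x = 0 and within 100 mm in y of here; four fit 48 mm apart. Rib tops are then 72 mm above the bench.
- saddles_mid (a point): Midway between the saddles, 76 mm above the bench (level with their floors), axes as the rack's: the bar's origin when seated. The posts stand at y = -138 and +138 mm, 56 (x) x 24 (y) mm; yellow cheeks rise 14 mm above the saddle floor either side of a 34 mm wide gap.
- bar: Loose retaining bar: steel, 24 (x) x 310 (y) x 14 mm thick, with a red grip block 20 (x) x 30 (y) x 38 mm tall standing on its middle (52 mm tall in all), 350 g. Origin: centre of its underside; y along its length. It starts lying in the two saddles, parallel to the rack's y, its underside 76 mm above the bench. Grip the red block across its 30 mm (fingers closing along the bar).
- strip1: Glued wooden T-strip lying flange down: pale flange 190 long x 34 wide x 6 mm thick, with a dark rib 10 wide x 16 tall along its whole middle (22 mm tall in all), about 60 g. Origin: centre of the flange's underside; x along its length, z up through the rib. Grip it across the rib, at mid-length or nearby. Starts on the cork mat (or is absent: there are 2 to 4 strips).
- strip2: Glued wooden T-strip lying flange down: pale flange 190 long x 34 wide x 6 mm thick, with a dark rib 10 wide x 16 tall along its whole middle (22 mm tall in all), about 60 g. Origin: centre of the flange's underside; x along its length, z up through the rib. Grip it across the rib, at mid-length or nearby. Starts on the cork mat (or is absent: there are 2 to 4 strips).
- strip3: Glued wooden T-strip lying flange down: pale flange 190 long x 34 wide x 6 mm thick, with a dark rib 10 wide x 16 tall along its whole middle (22 mm tall in all), about 60 g. Origin: centre of the flange's underside; x along its length, z up through the rib. Grip it across the rib, at mid-length or nearby. Starts on the cork mat (or is absent: there are 2 to 4 strips).
- strip4: Glued wooden T-strip lying flange down: pale flange 190 long x 34 wide x 6 mm thick, with a dark rib 10 wide x 16 tall along its whole middle (22 mm tall in all), about 60 g. Origin: centre of the flange's underside; x along its length, z up through the rib. Grip it across the rib, at mid-length or nearby. Starts on the cork mat (or is absent: there are 2 to 4 strips).
- mat: Fixed cork mat 290 (x) x 240 (y) x 4 mm on the bench; the strips start on it, 70 mm apart, lying roughly along its y. Origin: centre of its underside.
- thermostat: Fixed green thermostat box 130 (x) x 120 (y) x 60 mm tall with a white dial and 11 black ticks 27 degrees apart. Origin: centre of its underside; the knob's axis is vertical through it.
- knob (a joint): Angle of the black knob in rad: 0 at the zero stop (first tick), growing clockwise as seen from above, to 4.71 at the last tick. Stays where it is left (friction 0.03 N m). At 0 its white pointer points along (-1, +1) of the thermostat's x, y axes; at angle q that direction is turned clockwise by q. At most about 1.5 rad can be turned in one grasp.
- knob_axis (a point): On the knob's axis at the height to grip, 94 mm above the bench. The knob has a grip bar 44 x 14 mm, top 105 mm above the bench, along the pointer's direction, over a round skirt of 48 mm diameter whose top is 71 mm above the bench. Its x axis points away from the white pointer.
- pointer (a point): Tip of the knob's white pointer, 30 mm from the knob's axis.
- rider: Fixed red rider on the dial, 22 x 7 mm. Origin on the knob's axis on the dial; its x axis points from there to the rider.
- red_mark (a point): Inner tip of the red rider, 30 mm from the knob's axis: where the pointer must finally be (1.2 to 4.2 rad from zero).
- glue: Bystander: white glue bottle, 48 mm across, 120 mm tall, beyond the plate. Origin: centre of its underside.
- tumbler: Bystander: green glass tumbler, 72 mm across, 85 mm tall, beyond the plate. Origin: centre of its underside.
- reel: Bystander: white film reel 110 mm across, 19 mm tall, lying flat. Origin: centre of its underside.
- driver: Bystander: red-handled screwdriver lying on the bench beyond the thermostat. Origin: its middle, underside.
Mind the look-alikes: they are no part of the job. Leave any orange or pink look-alike of the strip4 alone. What is shaped like the strip3 but orange is not meant.

How it is judged:
By the outcome, as a careful person would: the job done as asked, in the order asked, and still so for the second after the job is handed in, with the robot touching nothing.
Of strip1, strip2, strip3, strip4 only 2 to 4 are there at a start; the rules pass over those that are not, and their reading is None.
At some moment in a run one of strip1, strip2, strip3, strip4 may be knocked a few centimetres aside while the robot is not near it.
It also fails if it takes over 210 s, if anything falls off the work surface, if the arm or the gripper's body presses on something with over 40 N, if the wrist force passes 120 N, or if a joint passes its speed limit or range.

### The arm

A 7-joint arm with a two-finger parallel gripper is mounted at the origin on the work surface. World frame = base frame: x ahead of the robot, y to its left, z up, the work surface at z = 0. Lengths are in mm, angles in rad, forces in N, time in s.
With the tool pointing down it reaches from about 400 to 850 mm from the base axis. Payload 10.4 kg.
Tool frame: the origin (TCP) lies at the centre of the arm's flange, where the gripper is bolted on; the fingertips stand 182 mm ahead of it and the grasp point (between the pads) lies arm.hold_point_z ahead of it (arm.hold_point_z is the distance from the TCP to the grasp point, in mm); z points along the fingers, y is the line along which they close (so a half turn about z gives the same grasp; the last joint's range is limited). The gripper opens to 87 mm and grips with 3 to 60 N. Pads are 19 mm wide; open, the fingers measure 117 mm over their backs; the gripper's body (75 mm by 190 mm) begins 51 mm behind the grasp point.
Start: joints at [-1.303, 0.332, -0.065, 1.46, 0.022, 1.35, -0.088], TCP at [179.184, 598.77, 404.776] pointing down, gripper open.
Joint ranges: [-2.6, 2.6], [-0.5, 2.12], [-1.47, 1.34], [0.16, 2.42], [-1.27, 4.41], [0.06, 2.06], [-2.6, 2.6]. Speed limits (rad/s): [2.22, 2.22, 2.79, 2.79, 3.14, 3.14, 3.14].

### API

Orientations are given as a rotation vector (axis times angle).
In Python, from workcell import arm gives the robot as it stands.
- The arm moves only by the tool arm_command, never from a script. Its argument "series" is a list of rows, each a list of 7 numbers: the opening, from 0 (shut) to 1 (fully open), then the shift along the tool's x, y, z scaled (see below), then the turn, a rotation vector about the tool's x, y, z scaled (see below). In form: [[gripper, x, y, z, rx, ry, rz], ...]. A call has 1 to 10 rows; each row shifts and turns the commanded pose from where the row before left it, along the tool's axes as they then stand; what a row does not reach is not made up. The controller multiplies each number of a shift by 0.1 m and each number of a turn by 0.12 rad. A row lasts 1/10 s, in which the tool goes at most 50 mm and 8.59 degrees, less where a joint would pass 70% of its speed; a pose out of reach is approached as far as the arm can. A call with a number of a shift or a turn outside -1 to 1 is refused whole. A call with a gripper value outside its range is refused whole. The fingers move at their own pace and stop on an object; "newtons" is the grip in N (left out, the last holds). Time passes only in rows, so rows that do not move let the fingers close. It gives the time, the measured TCP pose, the force, the opening and the grip force at its end, in the units of the state.
- arm.state(): the state, without advancing time (a new reading comes with each control period).
- arm.camera(name): name is "scene" or "top"; returns the picture (400x640x3 uint8, red, green, blue); there is no depth.
- arm.camera_model(name): a dict with "K" (3x3 intrinsics, pixels), "rvec" (rotation vector, rad) and "tvec" (3), from world to camera coordinates, as OpenCV has them. Camera axes: x right, y down, z forward; pixel columns grow to the right and rows downward; lengths in mm; the calibration is good to about 2 mm. A picture is of the moment at which its call begins. camera_model takes no time and is no camera call.
- arm.finish_job(): hands the job in; it is judged then, once.
The state is a dict: "time_s": time; "joints": joint angles; "qvel": joint speeds; "tau": joint torques, N m; "ee_pos": TCP position; "tool_rot": TCP orientation; "ft_force": force on the tool from outside, world axes, zero at the start; "ft_torque": the same for the moment, N m; "finger_gap": finger opening in mm; "finger_force": force on a finger pad.
Only numpy, scipy, OpenCV 4.12 (cv2) and the standard library are available. Lean on these libraries where they do the work, as an engineer would, in place of code of your own. Each camera call takes 0.05 s, during which the arm holds its last target. There are 200 camera calls.

## Working session

There is one attempt and no reset: what is moved stays moved. The work goes in short steps, Python scripts to look and compute and a tool call to move; the robot and the scene stay as the last step left them, time stands still between calls to the robot, and variables do not carry over. Pictures are saved under pics/ and viewed, at most 14 in all, crops included, and the job is handed in when it is done.

Besides the shell and the picture viewer there is one more tool, called after "Request:" by a JSON object that holds its "fn" and its "kwargs". arm_command: Moves the arm, as the interface text tells. Its arguments: {"type":"object","properties":{"series":{"type":"array"},"newtons":{"type":"number"}},"required":["series"]}

```bash
mkdir -p pics; ls
python3 - <<'E'
from workcell import arm
import cv2
print(arm.state(), arm.hold_point_z)
for n in("scene","top"):
    cv2.imwrite(f"pics/{n}0.png",arm.camera(n)[:,:,::-1]); print(arm.camera_model(n))
E
```

```text
pics
{'time_s': 0.0, 'joints': array([-1.3026273 ,  0.33287012, -0.06469688,  1.460934  ,  0.02160949,
        1.34993194, -0.08849827]), 'qvel': array([-9.27675511e-05, -5.42910977e-04, -6.69923326e-05, -1.11722439e-03,
       -3.69579532e-04,  2.29081139e-04,  2.02464519e-03]), 'tau': array([ 1.90905416e-05, -6.23269272e+01,  2.43314670e-02, -3.89875460e+01,
       -6.13906025e-02,  4.00910480e-02,  1.49965249e-04]), 'ee_pos': array([179.14040147, 598.63852548, 403.95835035]), 'tool_rot': array([-4.55078715e-01, -3.10832370e+00,  2.26431605e-03]), 'ft_force': array([-0.88467143, -0.05433968,  0.96652216]), 'ft_torque': array([-0.00962075, -0.0006737 ,  0.01273954]), 'finger_force': 0.0, 'finger_gap': 87.27017755300625} 163.5
{'K': array([[510.86674132,   0.        , 323.44117265],
       [  0.        , 510.86674132, 208.41793556],
       [  0.        ,   0.        ,   1.        ]]), 'rvec': array([ 2.02457435,  1.22573552, -0.56601359]), 'tvec': array([-282.61737708, -219.68848522, 2017.14992937])}
{'K': array([[513.69249698,   0.        , 322.21422684],
       [  0.        , 513.69249698, 202.81887589],
       [  0.        ,   0.        ,   1.        ]]), 'rvec': array([ 2.16075791, -2.11866411,  0.19701732]), 'tvec': array([  21.29855532,  506.67651513, 1975.99053112])}
```

View pics/top0.png

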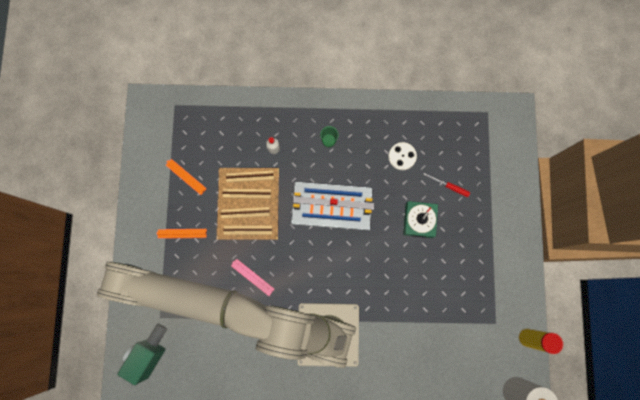

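View pics/scene0.png

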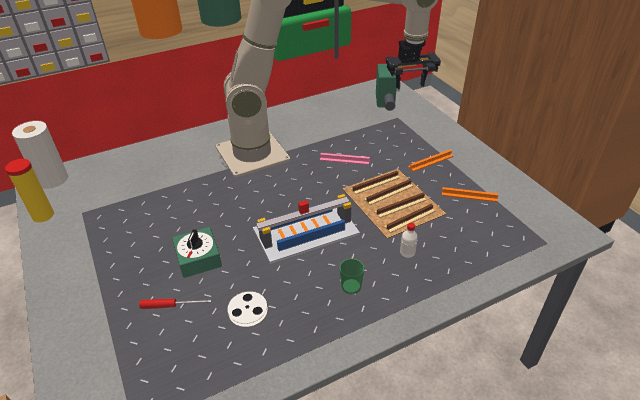

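The top view shows four pale/dark-rib strips on the mat at about (250,175), (247,192), (245,211) and (247,230). The orange look-alikes at (186,176) and (182,233) and the pink one at (253,277) are off the mat and the wrong colour. The rack is at (332,205) with its red grip at (333,202), the thermostat at (422,218), and the bystanders lie beyond. Next I'll confirm this with an enlarged crop.

```bash
cat > h.py <<'E'
import numpy as np, cv2
from scipy.spatial.transform import Rotation as R
from workcell import arm
def cam(n):
    m=arm.camera_model(n); return m["K"],cv2.Rodrigues(m["rvec"])[0],m["tvec"]
def ray(n,uv,z):
    """pixels (N,2) -> world xyz on the plane at height z"""
    K,r,t=cam(n); uv=np.atleast_2d(np.asarray(uv,float))
    d=np.c_[uv,np.ones(len(uv))]@np.linalg.inv(K).T@r
    c=-r.T@t; return c+d*((z-c[2])/d[:,2])[:,None]
def px(n,P):
    m=arm.camera_model(n)
    return cv2.projectPoints(np.atleast_2d(np.float64(P)),m["rvec"],m["tvec"],m["K"],None)[0][:,0]
def hsv(im): return cv2.cvtColor(im,cv2.COLOR_RGB2HSV)
def blobs(mask,amin=8):
    n,l,s,c=cv2.connectedComponentsWithStats(mask.astype(np.uint8))
    return [(s[i,4],c[i],np.argwhere(l==i)[:,::-1]) for i in range(1,n) if s[i,4]>=amin]
E
python3 - <<'E'
from h import *
t=arm.camera("top"); s=arm.camera("scene")
a=cv2.resize(t[160:245,210:380],(800,400),interpolation=cv2.INTER_CUBIC)
b=cv2.resize(t[198:238,400:440],(200,200),interpolation=cv2.INTER_CUBIC)
c=cv2.resize(s[225:280,170:225],(200,200),interpolation=cv2.INTER_CUBIC)
d=cv2.resize(s[165:240,340:450],(293,200),interpolation=cv2.INTER_CUBIC)
o=np.zeros((600,800,3),np.uint8); o[:400]=a; o[400:,:200]=b;o[400:,200:400]=c;o[400:,400:693]=d
cv2.imwrite("pics/crop1.png",o[:,:,::-1])
h=hsv(t);H,S,V=[h[...,i].astype(int) for i in range(3)]
for nm,m,z in [("blue",(H>100)&(H<125)&(S>130)&(V>50),50),("green",(H>65)&(H<90)&(S>100),60),("red",((H<6)|(H>172))&(S>150),128),("yellow",(H>18)&(H<32)&(S>170)&(V>120),90)]:
    for n,cc,p in blobs(m):
        if p[:,1].max()<300 and p[:,0].min()>120 and p[:,0].max()<520: print(nm,n,cc.round(1),ray("top",cc,z)[0].round(),cv2.minAreaRect(p.astype(np.float32))[1:])
E
```

```text
blue 132 [333.8 192. ] [549. -13.  50.] ((54.301124572753906, 2.4542880058288574), 4.398705005645752)
blue 112 [331.  216.8] [450.  -4.  50.] ((56.21711730957031, 2.0691888332366943), 4.289153099060059)
green 215 [328.4 135.9] [774.  12.  60.] ((15.969799041748047, 18.75522804260254), 21.801410675048828)
green 66 [409.8 205.8] [ 499. -310.   60.] ((8.195884704589844, 17.69180679321289), 47.290611267089844)
green 40 [432.9 206.6] [ 497. -401.   60.] ((14.211812019348145, 5.4660820960998535), 38.65980911254883)
green 56 [409.9 230.3] [ 403. -310.   60.] ((19.785425186157227, 8.060729026794434), 42.87890625)
green 58 [429.8 233.5] [ 392. -387.   60.] ((6.8446173667907715, 15.644838333129883), 65.224853515625)
red 23 [270.9 139.8] [733. 234. 128.] ((5.0, 4.0), 90.0)
red 143 [457.7 189.2] [ 555. -481.  128.] ((24.59674835205078, 5.81377649307251), 26.56505012512207)
red 28 [333.4 201.1] [499.  -9. 128.] ((4.0, 5.0), 90.0)
yellow 8 [296.6 193.6] [532. 131.  90.] ((4.0, 1.0), 0.0)
yellow 12 [368.5 199.5] [ 515. -146.   90.] ((1.0, 5.0), 90.0)
yellow 13 [295.8 205.2] [487. 133.  90.] ((2.0, 4.0), 90.0)
yellow 18 [367.5 211. ] [ 470. -142.   90.] ((2.0, 5.0), 90.0)
```

View pics/crop1.png

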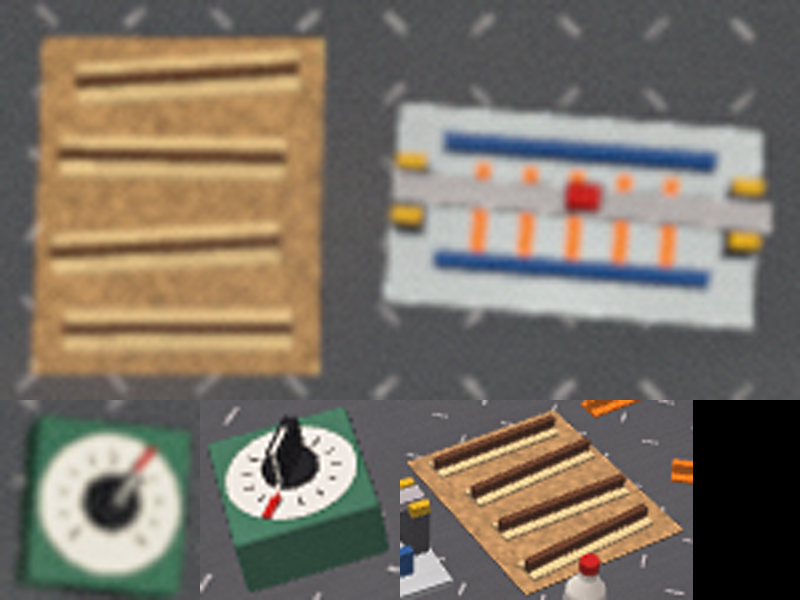

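The crop confirms four wooden strips on the cork mat (ribs dark, flanges pale). The knob's pale pointer appears to be close to the red rider at upper right. Next I'll take accurate poses.

```bash
cat > m.py <<'E'
from h import *
def yaw(n,p,z):
    w=ray(n,p,z)[:,:2]; (vx,vy,x0,y0)=cv2.fitLine(w.astype(np.float32),cv2.DIST_L2,0,.01,.01).ravel()
    return w.mean(0).round(1), np.degrees(np.arctan2(vy,vx)).round(1), np.ptp(w@np.array([vx,vy])).round()
def ribs(t,x0=212,x1=290,y0=160,y1=245,z=26):
    h=hsv(t); V=h[...,2].astype(int); out=[]
    m=np.zeros(V.shape,bool); m[y0:y1,x0:x1]=V[y0:y1,x0:x1]<110
    for n,c,p in blobs(m,25):
        y=yaw("top",p,z)
        if 120<y[2]<230: out.append((n,c.round(1),*y))
    return out
E
python3 - <<'E'
from m import *
ims=[arm.camera("top") for _ in range(4)]; t=np.mean(ims,0).astype(np.uint8)
s=np.mean([arm.camera("scene") for _ in range(4)],0).astype(np.uint8)
for r in ribs(t): print("rib",*r)
h=hsv(t);H,S,V=[h[...,i].astype(int) for i in range(3)]
for n,c,p in blobs((H>100)&(H<125)&(S>130)&(V>50),50):
    if 280<c[0]<380: print("rail",*yaw("top",p,50))
for nm,im,(x0,x1,y0,y1) in [("top",t,(400,445,195,242)),("scene",s,(165,230,222,285))]:
    h=hsv(im);H,S,V=[h[...,i].astype(int) for i in range(3)]
    box=np.zeros(V.shape,bool); box[y0:y1,x0:x1]=1
    w=(V>150)&(S<60)&box; p=max(blobs(w),key=lambda b:b[0])[2]
    hull=cv2.convexHull(p.astype(np.int32)); e=cv2.fitEllipse(hull)
    print(nm,"dial",e[0],ray(nm,e[0],61).round(1), [ray(nm,e[0],61)[0]][0].round(1),np.ptp(ray(nm,hull[:,0],61)[:,:2],axis=0).round())
    r=((H<8)|(H>170))&(S>110)&box
    for n,c,q in blobs(r,5): print(" rider",n,c.round(1),ray(nm,c,62).round(1))
    k=(V<70)&(S<120)&box
    for n,c,q in blobs(k,15): print(" black",n,c.round(1),ray(nm,c,71).round(1))
    g=(H>60)&(H<95)&(S>90)&box; 
    hh=cv2.convexHull(np.vstack([b[2] for b in blobs(g,5)]).astype(np.int32)); print(" green rect",cv2.minAreaRect(hh.astype(np.float32)) )
o=np.hstack([cv2.resize(t[195:240,400:445],(400,400),interpolation=cv2.INTER_CUBIC),cv2.resize(s[225:270,172:217],(400,400),interpolation=cv2.INTER_CUBIC)])
cv2.imwrite("pics/crop2.png",o[:,:,::-1])
E
```

```text
rib 58 [249.6 175.5] [613.3 322.7] -85.1 179.0
rib 51 [245.1 192.8] [542.9 337.7] -89.9 182.0
rail [549.  -13.7] 86.8 217.0
rail [450.1  -3.8] 86.8 219.0
top dial (421.4565124511719, 218.28750610351562) [[ 450.2 -355.2   61. ]] [ 450.2 -355.2   61. ] [110. 106.]
 black 48 [404.7 217.2] [[ 451.5 -288.3   71. ]]
 black 62 [421.3 218.5] [[ 448.  -352.6   71. ]]
 black 20 [419.  236.1] [[ 379.4 -342.5   71. ]]
 green rect ((420.4789123535156, 219.03546142578125), (31.173852920532227, 33.168392181396484), 4.23639440536499)
scene dial (194.5327911376953, 244.58473205566406) [[ 450.7 -355.5   61. ]] [ 450.7 -355.5   61. ] [109. 108.]
 rider 17 [189.2 253.8] [[ 481.6 -380.8   62. ]]
 black 136 [195.5 240. ] [[ 443.4 -348.3   71. ]]
 black 20 [188.5 244.3] [[ 451.3 -372.6   71. ]]
 black 62 [213.8 258.8] [[ 544.7 -323.6   71. ]]
 green rect ((196.6981201171875, 251.44337463378906), (41.345523834228516, 40.65872573852539), 74.05460357666016)
```

View pics/crop2.png

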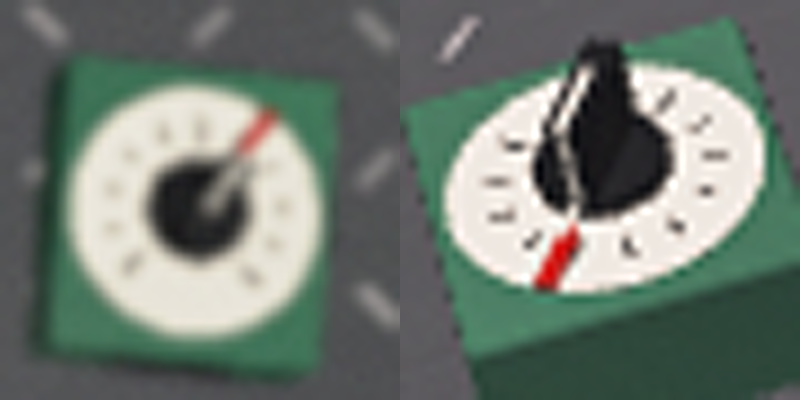

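The dial centre agrees in both views at (450.5,-355.3). The rider direction is about -39° in world, and the pointer is currently close to it, so q is about 2.9. The zero tick is at lower left, as the description says. The rack centre is about (500,-8.5) with yaw -3.3°. I'll start moving towards the knob.

Request:
{"fn": "arm_command", "kwargs": {"series": [[1,-0.38,-0.277,0,0,0,0],[1,-0.38,-0.277,0,0,0,0],[1,-0.38,-0.277,0,0,0,0],[1,-0.38,-0.277,0,0,0,0],[1,-0.38,-0.277,0,0,0,0],[1,-0.38,-0.277,0,0,0,0],[1,-0.38,-0.277,0,0,0,0],[1,-0.38,-0.277,0,0,0,0],[1,-0.38,-0.277,0,0,0,0],[1,-0.38,-0.277,0,0,0,0]]}}

```text
time_s: 1.6
ee_pos: [464.6, 222.7, 405.1]
tool_rot: [0.455, 3.108, 0.001]
ft_force: [0.2, 1.5, -1.0]
finger_gap: 87.1
finger_force: 0.0
```

Request:
{"fn": "arm_command", "kwargs": {"series": [[0.5,-0.38,-0.277,0,0,0,0],[0.5,-0.38,-0.277,0,0,0,0],[0.5,0,0,0,0,0,1],[0.5,0,0,0,0,0,1],[0.5,0,0,0,0,0,1],[0.5,0,0,0,0,0,1],[0.5,0,0,0,0,0,1],[0.5,0,0,0,0,0,1],[0.5,0,0,0,0,0,1],[0.5,0,0,0,0,0,1]]}}

```text
time_s: 2.6
ee_pos: [520.7, 149.6, 404.8]
tool_rot: [-1.845, -2.542, -0.0]
ft_force: [-0.1, -0.1, -0.1]
finger_gap: 43.9
finger_force: 0.0
```

```bash
cat > g.py <<'E'
import sys
from h import *
def where():
    s=arm.state(); M=R.from_rotvec(s["tool_rot"]).as_matrix(); p=s["ee_pos"]
    return s,M,p,p+M[:,2]*arm.hold_point_z
def go(x,y,z,yaw=None):
    """units to bring the hold point to x,y,z (and tool y to world angle yaw, mod 360) : shift AFTER the turn"""
    s,M,p,h=where(); cur=np.degrees(np.arctan2(M[1,1],M[0,1])); d=0
    if yaw is not None: d=(yaw-cur+180)%360-180
    T=R.from_euler("z",d,degrees=True).as_matrix()@M
    # ideal downward tool at that yaw
    t=np.radians(cur+d); Y=np.array([np.cos(t),np.sin(t),0]); Z=np.array([0,0,-1.]); I=np.c_[np.cross(Y,Z),Y,Z]
    rv=R.from_matrix(M.T@I).as_rotvec()/0.12
    sh=I.T@(np.array([x,y,z])+[0,0,arm.hold_point_z]-p)/100
    print("t",round(s["time_s"],2),"hold",h.round(1),"yaw",cur.round(1),"gap",round(s["finger_gap"],1),"grip",round(s["finger_force"],1),"F",s["ft_force"].round(1),"Tz",s["ft_torque"][2].round(2),"j",s["joints"].round(2))
    print("turn units",rv.round(2),"shift units",sh.round(3),"len mm",(np.linalg.norm(sh)*100).round())
if __name__=="__main__": go(*map(float,sys.argv[1:]))
E
python3 g.py 450.5 -355.3 180 -129
python3 - <<'E'
from m import *
t=np.mean([arm.camera("top") for _ in range(2)],0).astype(np.uint8); 
cs=ray("scene",[[191.7,249.2]],71); print("tip by scene",cs)
# thermostat yaw: the box's top corners from green mask, left edge line
h=hsv(t);H,S,V=[h[...,i].astype(int) for i in range(3)]
box=np.zeros(V.shape,bool); box[195:242,400:445]=1
g=(H>60)&(H<95)&(S>90)&(V>70)&box
ed={"top":[],"bot":[]}
for u in range(408,434):
    r=np.where(g[:,u])[0]
    ed["top"].append((u,r.min())); ed["bot"].append((u,r.max()))
for k,p in ed.items(): print(k,yaw("top",np.array(p),60))
E
```

```text
t 2.6 hold [520.7 149.6 241.3] yaw 18.1 gap 43.9 grip 0.0 F [-0.1 -0.1 -0.1] Tz -0.08 j [-0.74  0.15  0.42  1.7  -0.06  1.3   0.01]
turn units [-0.   -0.   21.39] shift units [2.632 4.366 0.613] len mm 513.0
tip by scene [[ 475.89314406 -369.85236355   71.        ]]
top (array([ 510.7, -352.6]), np.float32(85.7), np.float64(98.0))
bot (array([ 384.9, -350.8]), np.float32(84.8), np.float64(97.0))
```

Request:
{"fn": "arm_command", "kwargs": {"series": [[0.5,-0.417,-0.202,0,0,0,0],[0.5,-0.417,-0.202,0,0,0,0],[0.5,-0.417,-0.202,0,0,0,0],[0.5,-0.417,-0.202,0,0,0,0],[0.5,-0.417,-0.202,0,0,0,0],[0.5,-0.417,-0.202,0,0,0,0],[0.5,-0.417,-0.202,0,0,0,0],[0.5,-0.417,-0.202,0,0,0,0],[0.5,-0.417,-0.202,0,0,0,0],[0.5,-0.417,-0.202,0,0,0,0]]}}

```text
time_s: 3.7
ee_pos: [459.6, -311.5, 405.1]
tool_rot: [1.833, 2.551, 0.001]
ft_force: [0.3, 0.5, -0.4]
finger_gap: 43.7
finger_force: 0.0
```

Request:
{"fn": "arm_command", "kwargs": {"series": [[0.5,-0.417,-0.202,0,0,0,0],[0.5,0,0,0,0,0,1],[0.5,0,0,0,0,0,1],[0.5,0,0,0,0,0,1],[0.5,0,0,0,0,0,1],[0.5,0,0,0,0,0,1],[0.5,0,0,0,0,0,1],[0.5,0,0,0,0,0,1],[0.5,0,0,0,0,0,1],[0.5,0,0,0,0,0,1]]}}

```text
time_s: 4.7
ee_pos: [454.2, -355.6, 404.7]
tool_rot: [-2.887, -1.238, -0.001]
ft_force: [-0.1, 0.2, -0.6]
finger_gap: 43.5
finger_force: 0.0
```

Request:
{"fn": "arm_command", "kwargs": {"series": [[0.5,0,0,0,0,0,1],[0.5,0,0,0,0,0,1],[0.5,0,0,0,0,0,1],[0.5,0,0,0,0,0,1],[0.5,0,0,0,0,0,1],[0.5,0,0,0,0,0,1],[0.5,0,0,0,0,0,1],[0.5,0,0,0,0,0,1],[0.5,0,0,0,0,0,1],[0.5,0,0,0,0,0,1]]}}

```text
time_s: 5.7
ee_pos: [454.3, -355.6, 404.6]
tool_rot: [-3.082, 0.608, 0.0]
ft_force: [-0.3, 0.1, -0.5]
finger_gap: 43.4
finger_force: 0.0
```

```bash
python3 g.py 450.5 -355.3 94 -121
```

```text
t 5.7 hold [ 454.3 -355.6  241.1] yaw -112.3 gap 43.4 grip 0.0 F [-0.3  0.1 -0.5] Tz -0.04 j [-0.37  0.47  1.28  1.64 -0.46  1.38 -0.99]
turn units [-0.    0.    1.26] shift units [-0.034  0.017  1.471] len mm 147.0
```

Request:
{"fn": "arm_command", "kwargs": {"series": [[0.5,-0.034,0.017,0,0,0,1],[0.5,0,0,0.37,0,0,0.25],[0.5,0,0,0.4,0,0,0],[0.5,0,0,0.4,0,0,0],[0.5,0,0,0.3,0,0,0],[0.5,0,0,0,0,0,0],[0.1,0,0,0,0,0,0],[0.1,0,0,0,0,0,0],[0,0,0,0,0,0,0],[0,0,0,0,0,0,0]], "newtons": 30}}

```text
time_s: 6.7
ee_pos: [450.4, -356.0, 258.1]
tool_rot: [-3.028, 0.835, -0.001]
ft_force: [0.3, -0.7, -0.4]
finger_gap: 19.2
finger_force: 0.0
```

```bash
python3 g.py 450.5 -355.3 94 -121
```

```text
t 6.7 hold [ 450.5 -356.    94.6] yaw -120.8 gap 19.2 grip 0.0 F [ 0.3 -0.7 -0.4] Tz 0.05 j [-0.27  0.61  1.13  1.81 -0.61  1.13 -1.04]
turn units [-0.   -0.    0.02] shift units [-0.003 -0.006  0.006] len mm 1.0
```

Gripping and then turning counter-clockwise (rz negative).

Request:
{"fn": "arm_command", "kwargs": {"series": [[0,0,0,0,0,0,0],[0,0,0,0,0,0,0],[0,0,0,0,0,0,0],[0,0,0,0,0,0,-0.5],[0,0,0,0,0,0,-0.5]]}}

```text
time_s: 7.2
ee_pos: [450.5, -356.0, 258.0]
tool_rot: [-3.074, 0.65, -0.0]
ft_force: [-0.7, 0.5, 5.2]
finger_gap: 13.5
finger_force: 30.0
```

```bash
python3 g.py 450.5 -355.3 94
```

```text
t 7.2 hold [ 450.5 -356.    94.5] yaw -113.9 gap 13.5 grip 30.0 F [-0.7  0.5  5.2] Tz -0.01 j [-0.25  0.59  1.1   1.81 -0.59  1.12 -0.93]
turn units [-0. -0. -0.] shift units [-0.003 -0.007  0.005] len mm 1.0
```

Request:
{"fn": "arm_command", "kwargs": {"series": [[0,0,0,0,0,0,-0.9],[0,0,0,0,0,0,-0.9],[0,0,0,0,0,0,-0.9],[0,0,0,0,0,0,-0.9],[0,0,0,0,0,0,-0.9],[0,0,0,0,0,0,-0.9],[0,0,0,0,0,0,-0.9],[0,0,0,0,0,0,-0.9],[0,0,0,0,0,0,-0.9],[0,0,0,0,0,0,-0.9]]}}

```text
time_s: 8.2
ee_pos: [450.5, -354.2, 257.9]
tool_rot: [-2.963, -1.026, -0.001]
ft_force: [-6.6, 12.5, 17.2]
finger_gap: 13.6
finger_force: 30.0
```

Request:
{"fn": "arm_command", "kwargs": {"series": [[0,0,0,0,0,0,-0.9],[0,0,0,0,0,0,-0.7],[0,0,0,0,0,0,0]]}}

```text
time_s: 8.5
ee_pos: [450.1, -354.0, 257.9]
tool_rot: [-2.851, -1.303, -0.002]
ft_force: [-8.6, 14.8, 18.0]
finger_gap: 13.6
finger_force: 30.0
```

```bash
python3 g.py 450.5 -355.3 94
python3 - <<'E'
from h import *
s=arm.camera("scene");t=arm.camera("top")
o=np.hstack([cv2.resize(t[195:240,400:445],(400,400),interpolation=cv2.INTER_CUBIC),cv2.resize(s[215:270,167:222],(400,400),interpolation=cv2.INTER_CUBIC)])
cv2.imwrite("pics/k1.png",o[:,:,::-1])
E
```

```text
t 8.5 hold [ 449.8 -352.9   94.4] yaw -40.9 gap 13.6 grip 30.0 F [-8.6 14.8 18. ] Tz -0.03 j [-0.07  0.45  0.82  1.8  -0.38  1.06  0.17]
turn units [-0.05 -0.03 -0.  ] shift units [-0.007  0.011  0.004] len mm 1.0
```

View pics/k1.png

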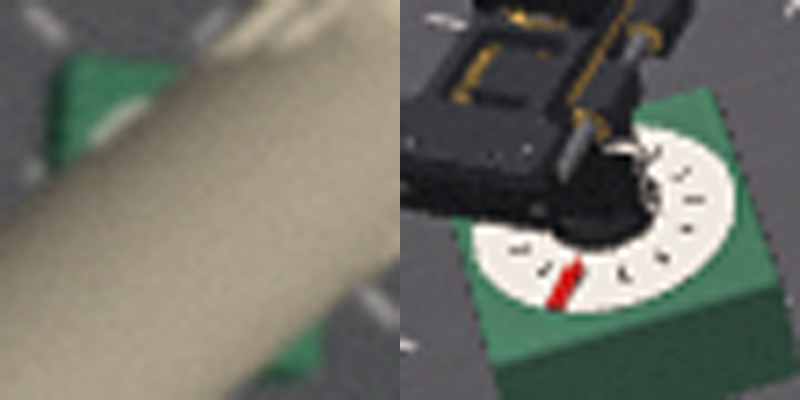

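The hand and knob turned together by about 80° CCW, and lateral force is building from an axis offset. I'll release, re-centre slightly, re-grip and go on.

Request:
{"fn": "arm_command", "kwargs": {"series": [[0.5,0,0,0,0,0,0],[0.5,0,0,0,0,0,0],[0.5,0,0,0,0,0,0]]}}

```text
time_s: 8.9
ee_pos: [450.4, -356.0, 257.6]
tool_rot: [2.86, 1.299, 0.0]
ft_force: [-0.4, 0.8, 0.1]
finger_gap: 29.8
finger_force: 0.0
```

```bash
python3 g.py 450 -353.5 95
python3 - <<'E'
from h import *
s=np.mean([arm.camera("scene") for _ in range(3)],0).astype(np.uint8)
h=hsv(s);H,S,V=[h[...,i].astype(int) for i in range(3)]
box=np.zeros(V.shape,bool); box[222:285,165:230]=1
for n,c,q in blobs(((H<8)|(H>170))&(S>110)&box,5): print(n,c,ray("scene",c,61.5))
E
```

```text
t 8.9 hold [ 450.4 -356.    94.1] yaw -41.1 gap 29.8 grip 0.0 F [-0.4  0.8  0.1] Tz 0.02 j [-0.07  0.45  0.82  1.8  -0.38  1.05  0.17]
turn units [ 0.  0. -0.] shift units [ 0.016 -0.019 -0.009] len mm 3.0
17 [189.23529412 253.76470588] [[ 481.13264853 -380.74149962   61.5       ]]
```

Request:
{"fn": "arm_command", "kwargs": {"series": [[0.5,0,-0.03,-0.01,0,0,0],[0,0,0,0,0,0,0],[0,0,0,0,0,0,0],[0,0,0,0,0,0,0],[0,0,0,0,0,0,0],[0,0,0,0,0,0,0]]}}

```text
time_s: 9.65
ee_pos: [448.2, -354.1, 258.7]
tool_rot: [2.86, 1.299, 0.0]
ft_force: [0.6, -0.4, -1.7]
finger_gap: 13.5
finger_force: 30.0
```

Request:
{"fn": "arm_command", "kwargs": {"series": [[0,0,0,0,0,0,-0.9],[0,0,0,0,0,0,-0.9],[0,0,0,0,0,0,-0.9],[0,0,0,0,0,0,-0.9],[0,0,0,0,0,0,-0.9],[0,0,0,0,0,0,-0.9],[0,0,0,0,0,0,-0.9],[0,0,0,0,0,0,-0.9],[0,0,0,0,0,0,-0.9],[0,0,0,0,0,0,-0.9]]}}

```text
time_s: 10.65
ee_pos: [447.7, -354.1, 258.7]
tool_rot: [-1.78, -2.588, 0.0]
ft_force: [-2.8, 0.1, 1.6]
finger_gap: 13.8
finger_force: 30.0
```

```bash
python3 g.py 450 -353.5 95
```

```text
t 10.65 hold [ 447.6 -354.1   95.2] yaw 21.0 gap 13.8 grip 30.0 F [-2.8  0.1  1.6] Tz -0.04 j [ 0.09  0.38  0.6   1.8  -0.25  1.03  1.15]
turn units [-0.   -0.01 -0.  ] shift units [-0.002  0.023  0.002] len mm 2.0
```

Request:
{"fn": "arm_command", "kwargs": {"series": [[0,0,0,0,0,0,-0.7],[0,0,0,0,0,0,-0.7],[0,0,0,0,0,0,-0.5],[0,0,0,0,0,0,-0.3],[0,0,0,0,0,0,0]]}}

```text
time_s: 11.15
ee_pos: [447.6, -354.2, 258.7]
tool_rot: [-1.429, -2.797, 0.0]
ft_force: [-3.6, 0.6, 2.6]
finger_gap: 13.9
finger_force: 30.0
```

```bash
python3 g.py 450 -353.5 95
```

```text
t 11.15 hold [ 447.4 -354.2   95.2] yaw 35.9 gap 13.9 grip 30.0 F [-3.6  0.6  2.6] Tz 0.06 j [ 0.13  0.37  0.55  1.8  -0.22  1.03  1.4 ]
turn units [-0.   -0.01 -0.  ] shift units [-0.008  0.024  0.002] len mm 3.0
```

Request:
{"fn": "arm_command", "kwargs": {"series": [[0,0,0,0,0,0,-0.2],[0,0,0,0,0,0,-0.2],[0,0,0,0,0,0,-0.2],[0,0,0,0,0,0,0]]}}

```text
time_s: 11.55
ee_pos: [447.5, -354.3, 258.6]
tool_rot: [-1.326, -2.847, 0.0]
ft_force: [-5.6, -1.0, 4.8]
finger_gap: 14.2
finger_force: 30.0
```

```bash
python3 g.py 450 -353.5 95
```

```text
t 11.55 hold [ 447.4 -354.2   95.1] yaw 40.0 gap 14.2 grip 30.0 F [-5.6 -1.   4.8] Tz 0.05 j [ 0.14  0.37  0.54  1.8  -0.22  1.03  1.46]
turn units [-0.01 -0.01 -0.  ] shift units [-0.01   0.024  0.001] len mm 3.0
```

Request:
{"fn": "arm_command", "kwargs": {"series": [[0,0,0,0,0,0,-0.3],[0,0,0,0,0,0,-0.3],[0,0,0,0,0,0,-0.3],[0,0,0,0,0,0,0]]}}

```text
time_s: 11.95
ee_pos: [447.7, -354.4, 258.7]
tool_rot: [-1.173, -2.914, 0.0]
ft_force: [-3.5, -0.1, 2.2]
finger_gap: 15.1
finger_force: 31.7
```

```bash
python3 g.py 450 -353.5 95;  python3 - <<'E'
from workcell import arm
print(arm.state()["tau"].round(2),arm.state()["ft_torque"])
E
```

```text
t 11.95 hold [ 447.6 -354.4   95.2] yaw 46.2 gap 15.1 grip 31.7 F [-3.5 -0.1  2.2] Tz -0.76 j [ 0.16  0.37  0.52  1.8  -0.21  1.03  1.56]
turn units [-0. -0. -0.] shift units [-0.01   0.023  0.002] len mm 3.0
[ -2.39 -52.36   5.21 -34.59  -0.46  -0.74   1.39] [-0.24764728  0.8720439  -0.75819185]
```

The zero stop is reached: Tz -0.76, gap opened, at about 131° pointer angle as predicted. I'll release, lift clear and check.

Request:
{"fn": "arm_command", "kwargs": {"series": [[0.6,0,0,0,0,0,0],[0.6,0,0,0,0,0,0],[0.6,0,0,0,0,0,0],[0.6,0,0,-0.3,0,0,0],[0.6,0,0,-0.4,0,0,0],[0.6,0,0,-0.4,0,0,0],[0.6,0,0,-0.4,0,0,-1],[0.6,0,0,0,0,0,-1],[0.6,0,0,0,0,0,-1],[0.6,0,0,0,0,0,-1]]}}

```text
time_s: 12.95
ee_pos: [448.5, -353.7, 409.1]
tool_rot: [0.437, 3.11, 0.0]
ft_force: [0.0, 0.6, 0.1]
finger_gap: 52.1
finger_force: 0.0
```

```bash
python3 g.py 500 -8.5 210 86.7
```

```text
t 12.95 hold [ 448.6 -353.7  245.6] yaw 74.0 gap 52.1 grip 0.0 F [0.  0.6 0.1] Tz 0.03 j [ 0.16  0.22  0.5   1.63 -0.11  1.32  1.97]
turn units [ 0.    0.01 -1.85] shift units [-0.316  3.476  0.356] len mm 351.0
```

Request:
{"fn": "arm_command", "kwargs": {"series": [[0.6,0,0,0,0,0,-0.93],[0.6,0,0,0,0,0,-0.93],[0.6,-0.04,0.434,0,0,0,0],[0.6,-0.04,0.434,0,0,0,0],[0.6,-0.04,0.434,0,0,0,0],[0.6,-0.04,0.434,0,0,0,0],[0.6,-0.04,0.434,0,0,0,0],[0.6,-0.04,0.434,0,0,0,0],[0.6,-0.04,0.434,0,0,0,0],[0.6,-0.04,0.434,0,0,0,0]]}}

```text
time_s: 13.95
ee_pos: [501.4, -7.3, 409.1]
tool_rot: [0.096, 3.139, 0.001]
ft_force: [0.5, -0.1, -0.1]
finger_gap: 51.9
finger_force: 0.0
```

```bash
python3 g.py 500 -8.5 116 86.7
python3 - <<'E'
from m import *
s=np.mean([arm.camera("scene") for _ in range(3)],0).astype(np.uint8);t=np.mean([arm.camera("top") for _ in range(3)],0).astype(np.uint8)
a=cv2.resize(t[195:240,400:445],(400,400),interpolation=cv2.INTER_CUBIC);b=cv2.resize(s[225:270,172:217],(400,400),interpolation=cv2.INTER_CUBIC)
cv2.imwrite("pics/k2.png",np.hstack([a,b])[:,:,::-1])
# red block & rack from the scene view
h=hsv(s);H,S,V=[h[...,i].astype(int) for i in range(3)]
for n,c,q in blobs(((H<8)|(H>170))&(S>130),15):
    if 240<c[0]<360: print("red",n,c,q.min(0),q.max(0))
for n,c,q in blobs((H>100)&(H<125)&(S>130)&(V>50),30):
    if 240<c[0]<370: print("blue",n,c,q.min(0),q.max(0))
for n,c,q in blobs((H>18)&(H<32)&(S>150)&(V>120),5):
    if 240<c[0]<370: print("yellow",n,c, ray("scene",c,85).round())
for r in ribs(t): print(r)
E
```

```text
t 13.95 hold [501.6  -7.3 245.6] yaw 86.5 gap 51.9 grip 0.0 F [ 0.5 -0.1 -0.1] Tz 0.02 j [-0.24  0.05  0.17  1.78 -0.01  1.31  1.44]
turn units [ 0.    0.01 -0.03] shift units [ 0.013 -0.012  1.296] len mm 130.0
red 197 [315.3248731   24.25380711] [302  19] [328  30]
red 641 [269.00156006  76.5351014 ] [251  37] [285 105]
red 118 [303.36440678 206.51694915] [298 200] [308 213]
blue 61 [294.7704918  220.86885246] [271 213] [321 229]
blue 662 [310.14199396 234.63293051] [277 220] [344 250]
yellow 56 [311.05357143   1.17857143] [[-1157.   834.    85.]]
yellow 22 [340.86363636 195.68181818] [[483. 134.  85.]]
yellow 42 [346.71428571 205.        ] [[533. 129.  85.]]
yellow 23 [261.         219.43478261] [[ 466. -142.   85.]]
yellow 44 [265.65909091 229.88636364] [[ 517. -147.   85.]]
(np.int32(54), array([249.6, 175.6]), array([613.2, 322.6]), np.float32(-85.1), np.float64(179.0))
```

View pics/k2.png

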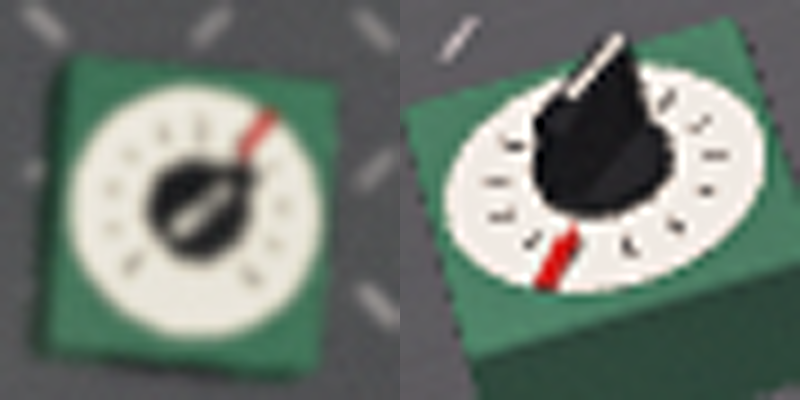

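The white pointer now points lower left, at the first tick, so the knob is at zero. Next is the bar grasp.

Request:
{"fn": "arm_command", "kwargs": {"series": [[0.7,0.013,-0.01,0.3,0,0,0],[0.7,0,0,0.4,0,0,0],[0.7,0,0,0.4,0,0,0],[0.7,0,0,0.18,0,0,0],[0.7,0,0,0,0,0,0],[0.1,0,0,0,0,0,0],[0.1,0,0,0,0,0,0],[0.1,0,0,0,0,0,0],[0.1,0,0,0,0,0,0],[0.1,0,0,0,0,0,0]], "newtons": 40}}

```text
time_s: 15.25
ee_pos: [500.2, -10.3, 281.3]
tool_rot: [0.097, 3.139, 0.001]
ft_force: [-0.4, -1.0, 3.8]
finger_gap: 29.6
finger_force: 40.0
```

```bash
python3 g.py 500 -8.5 116 86.6
```

```text
t 15.25 hold [500.4 -10.2 117.8] yaw 86.5 gap 29.6 grip 40.0 F [-0.4 -1.   3.8] Tz -0.06 j [-0.23  0.17  0.17  1.94 -0.03  1.03  1.47]
turn units [ 0.    0.01 -0.02] shift units [0.003 0.018 0.018] len mm 3.0
```

Request:
{"fn": "arm_command", "kwargs": {"series": [[0.1,0,0,-0.1,0,0,0],[0.1,0,0,-0.25,0,0,0],[0.1,0,0,-0.25,0,0,0],[0.1,-0.25,0,0,0,0,0],[0.1,-0.4,0,0,0,0,0],[0.1,-0.4,0,0,0,0,0],[0.1,-0.25,0,0,0,0,0],[0.1,0,0,0.3,0,0,0],[0.1,0,0,0.3,0,0,0],[0.1,0,0,0.3,0,0,0]]}}

```text
time_s: 16.25
ee_pos: [629.6, -18.3, 249.6]
tool_rot: [-0.097, -3.139, 0.0]
ft_force: [-0.1, 0.7, -3.9]
finger_gap: 29.8
finger_force: 40.0
```

```bash
python3 g.py 629.8 -17.9 42
```

```text
t 16.25 hold [629.4 -18.3  86.1] yaw 86.5 gap 29.8 grip 40.0 F [-0.1  0.7 -3.9] Tz 0.02 j [-0.19  0.47  0.18  1.63 -0.09  1.06  1.53]
turn units [-0.   -0.01 -0.  ] shift units [-0.002  0.004  0.441] len mm 44.0
```

Request:
{"fn": "arm_command", "kwargs": {"series": [[0.1,0,0,0.25,0,0,0],[0.1,0,0,0.14,0,0,0],[0.1,0,0,0.04,0,0,0],[0.1,0,0,0.015,0,0,0],[0.1,0,0,0,0,0,0]]}}

```text
time_s: 16.75
ee_pos: [630.3, -18.4, 207.5]
tool_rot: [0.097, 3.138, 0.0]
ft_force: [-0.1, -0.4, -4.3]
finger_gap: 29.2
finger_force: 40.0
```

Request:
{"fn": "arm_command", "kwargs": {"series": [[0.7,0,0,0,0,0,0],[0.7,0,0,0,0,0,0],[0.7,0,0,0,0,0,0],[0.7,0,0,-0.2,0,0,0],[0.7,0,0,-0.4,0,0,0],[0.7,0,0,-0.4,0,0,0],[0.5,0,0,-0.4,0,0,0],[0.5,0,0,-0.4,0,0,0],[0.4,0,0,-0.2,0,0,0]]}}

```text
time_s: 17.65
ee_pos: [630.0, -18.6, 411.1]
tool_rot: [0.097, 3.134, 0.001]
ft_force: [0.1, 0.1, 0.5]
finger_gap: 44.4
finger_force: 0.0
```

```bash
python3 g.py 540 335 150 0;  python3 - <<'E'
from m import *
t=np.mean([arm.camera("top") for _ in range(3)],0).astype(np.uint8)
h=hsv(t)
a=h[160:245,212:290,2]; print(np.percentile(a,[1,5,10,20,50,90]))
for r in ribs(t): print(r)
cv2.imwrite("pics/m1.png",cv2.resize(t[160:245,210:380],(800,400),interpolation=cv2.INTER_CUBIC)[:,:,::-1])
E
```

```text
t 17.65 hold [630.9 -18.5 247.6] yaw 86.5 gap 44.4 grip 0.0 F [0.1 0.1 0.5] Tz 0.06 j [-0.2   0.34  0.2   1.45 -0.07  1.35  1.52]
turn units [ 0.04  0.03 12.57] shift units [ 3.536 -0.9    0.976] len mm 378.0
[ 81.  82.  84.  86. 166. 203.]
(np.int32(61), array([249.7, 175.5]), array([613.3, 322.3]), np.float32(-85.2), np.float64(179.0))
(np.int32(56), array([244.2, 192.7]), array([543.2, 341.1]), np.float32(89.9), np.float64(182.0))
```

View pics/m1.png

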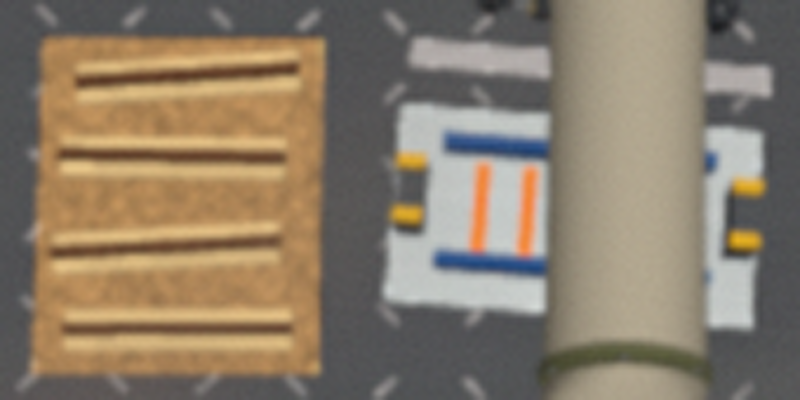

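The view shows four strips undisturbed on the mat, and the bar lying parallel beyond the plate. I'll tighten the rib detector to get all four.

```bash
cat >> m.py <<'E'
def strips(k=3):
    """ribs on the mat: per strip (centre xy, yaw, length)"""
    t=np.mean([arm.camera("top") for _ in range(k)],0).astype(np.uint8)
    V=hsv(t)[...,2].astype(int); m=np.zeros(V.shape,bool)
    q=px("top",[[695,205,4],[690,462,4],[395,205,4],[395,462,4]])
    x0,y0=q.min(0).astype(int)+3; x1,y1=q.max(0).astype(int)-2
    m[y0:y1,x0:x1]=V[y0:y1,x0:x1]<125
    for n,c,p in blobs(m,20):
        y=yaw("top",p,26); e=[p[p[:,0].argmin()],p[p[:,0].argmax()]]
        print("rib",n,c.round(1),*y,"ends",ray("top",e,26)[:,:2].round().tolist())
E
python3 -c "
from m import *
strips(); K,r,t=cam('top'); print(-r.T@t)"
```

```text
rib 665 [238.  171.4] [629.7 369.2] -54.6 352.0 ends [[674.0, 464.0], [680.0, 216.0]]
rib 87 [249.5 175.6] [613.2 323. ] -85.4 183.0 ends [[605.0, 416.0], [622.0, 234.0]]
rib 84 [244.3 192.7] [543.4 340.8] -89.8 182.0 ends [[544.0, 425.0], [544.0, 243.0]]
rib 70 [244.3 212.1] [465.5 337.3] -85.9 185.0 ends [[460.0, 429.0], [472.0, 244.0]]
[ 166.35531435   57.45313274 2032.42179319]
```

Request:
{"fn": "arm_command", "kwargs": {"series": [[0.4,0.137,0.4415,0,0,0,0],[0.4,0.137,0.4415,0,0,0,0],[0.4,0.137,0.4415,0,0,0,0],[0.4,0.137,0.4415,0,0,0,0],[0.4,0.137,0.4415,0,0,0,0],[0.4,0.137,0.4415,0,0,0,0],[0.4,0.137,0.4415,0,0,0,0],[0.4,0.137,0.4415,0,0,0,0],[0.4,0,0,0,0,0,0.96],[0.4,0,0,0,0,0,0.96]]}}

```text
time_s: 18.95
ee_pos: [541.0, 342.8, 404.4]
tool_rot: [-0.458, -3.106, 0.002]
ft_force: [0.8, -0.8, 0.9]
finger_gap: 35.2
finger_force: 0.0
```

Request:
{"fn": "arm_command", "kwargs": {"series": [[0.4,0,0,0,0,0,0.96],[0.4,0,0,0,0,0,0.96],[0.4,0,0,0,0,0,0.96],[0.4,0,0,0,0,0,0.96],[0.4,0,0,0,0,0,0.96],[0.4,0,0,0,0,0,0.96],[0.4,0,0,0,0,0,0.96],[0.4,0,0,0,0,0,0.96],[0.4,0,0,0,0,0,0.96],[0.4,0,0,0,0,0,0.96]]}}

```text
time_s: 19.95
ee_pos: [542.0, 340.8, 404.8]
tool_rot: [-2.081, -2.353, 0.003]
ft_force: [0.0, -0.2, 0.7]
finger_gap: 34.9
finger_force: 0.0
```

```bash
python3 g.py 543.4 340.8 31.5 0.2
```

```text
t 19.95 hold [541.7 340.6 241.3] yaw 7.0 gap 34.9 grip 0.0 F [ 0.  -0.2  0.7] Tz 0.04 j [-0.8   0.37  0.22  1.43 -0.08  1.36 -0.45]
turn units [-0.02  0.01  0.99] shift units [-1.000e-03  1.400e-02  2.098e+00] len mm 210.0
```

Request:
{"fn": "arm_command", "kwargs": {"series": [[0.4,0,0,0,0,0,1],[0.4,0,0.014,0.4,0,0,0],[0.4,0,0,0.4,0,0,0],[0.4,0,0,0.4,0,0,0],[0.4,0,0,0.4,0,0,0],[0.4,0,0,0.3,0,0,0],[0.4,0,0,0.15,0,0,0],[0.4,0,0,0,0,0,0]], "newtons": 20}}

```text
time_s: 20.75
ee_pos: [542.6, 340.4, 198.6]
tool_rot: [-2.213, -2.229, 0.007]
ft_force: [-0.1, -0.4, 0.4]
finger_gap: 34.9
finger_force: 0.0
```

```bash
python3 g.py 543.4 340.8 31.5 0.2
python3 - <<'E'
from h import *
s=arm.camera("scene")
cv2.imwrite("pics/s1.png",cv2.resize(s[130:250,320:460],(700,600),interpolation=cv2.INTER_CUBIC)[:,:,::-1])
E
```

```text
t 20.75 hold [542.  339.9  35.1] yaw 0.4 gap 34.9 grip 0.0 F [-0.1 -0.4  0.4] Tz 0.01 j [-0.79  0.55  0.2   1.63 -0.13  0.98 -0.53]
turn units [-0.03  0.02  0.03] shift units [0.004 0.008 0.036] len mm 4.0
```

View pics/s1.png

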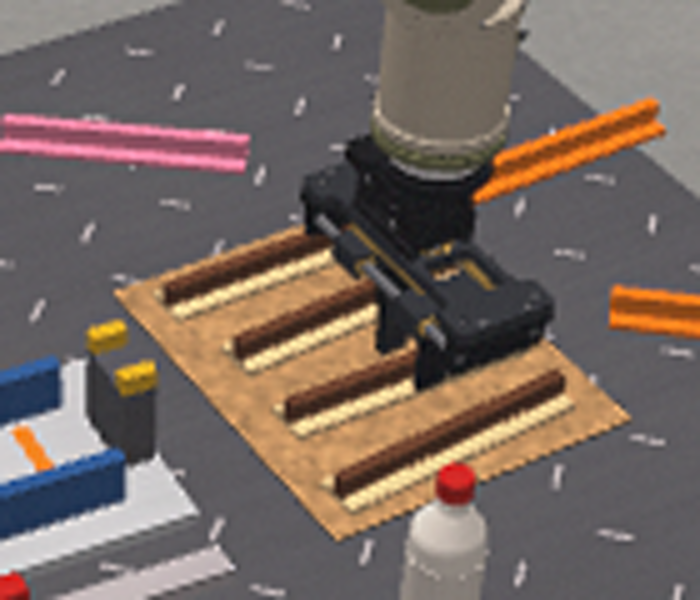

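The fingers straddle the second strip at mid-length. I'll close on it and lift.

Request:
{"fn": "arm_command", "kwargs": {"series": [[0.4,0,0.01,0.035,0,0,0],[0,0,0,0,0,0,0],[0,0,0,0,0,0,0],[0,0,0,0,0,0,0],[0,0,0,0,0,0,0],[0,0,0,0,0,0,0],[0,0,0,-0.1,0,0,0],[0,0,0,-0.4,0,0,0],[0,0,0,-0.4,0,0,0],[0,0,0,-0.3,0,0,0]], "newtons": 20}}

```text
time_s: 21.8
ee_pos: [544.7, 340.9, 321.1]
tool_rot: [2.214, 2.229, 0.004]
ft_force: [0.6, -0.1, -0.3]
finger_gap: 9.5
finger_force: 20.0
```

```bash
python3 g.py 495.6 -80 150 -93.4
```

```text
t 21.8 hold [545.1 341.1 157.6] yaw 0.4 gap 9.5 grip 20.0 F [ 0.6 -0.1 -0.3] Tz -0.03 j [-0.8   0.43  0.23  1.53 -0.1   1.2  -0.55]
turn units [ 0.   -0.02 13.64] shift units [-0.241  4.231  0.076] len mm 424.0
```

Request:
{"fn": "arm_command", "kwargs": {"series": [[0,-0.42,-0.046,0,0,0,0],[0,-0.42,-0.046,0,0,0,0],[0,-0.42,-0.046,0,0,0,0],[0,-0.42,-0.046,0,0,0,0],[0,-0.42,-0.046,0,0,0,0],[0,-0.42,-0.046,0,0,0,0],[0,-0.42,-0.046,0,0,0,0],[0,-0.42,-0.046,0,0,0,0],[0,-0.42,-0.046,0,0,0,0],[0,-0.42,-0.046,0,0,0,0]]}}

```text
time_s: 22.8
ee_pos: [500.8, -81.1, 318.5]
tool_rot: [2.214, 2.229, 0.002]
ft_force: [1.3, -1.0, 0.0]
finger_gap: 9.7
finger_force: 20.0
```

Request:
{"fn": "arm_command", "kwargs": {"series": [[0,0,0,0,0,0,0.97],[0,0,0,0,0,0,0.97],[0,0,0,0,0,0,0.97],[0,0,0,0,0,0,0.97],[0,0,0,0,0,0,0.97],[0,0,0,0,0,0,0.97],[0,0,0,0,0,0,0.97],[0,0,0,0,0,0,0.97],[0,0,0,0,0,0,0.97],[0,0,0,0,0,0,0.97]]}}

```text
time_s: 23.8
ee_pos: [501.3, -79.5, 318.3]
tool_rot: [-3.076, -0.637, -0.001]
ft_force: [0.4, -1.4, -0.9]
finger_gap: 9.9
finger_force: 20.0
```

Request:
{"fn": "arm_command", "kwargs": {"series": [[0,0,0,0,0,0,0.97],[0,0,0,0,0,0,0.97],[0,0,0,0,0,0,0.97],[0,0,0,0,0,0,0.97],[0,0,0,0,0,0,0]]}}

```text
time_s: 24.3
ee_pos: [501.3, -79.5, 318.2]
tool_rot: [-3.14, 0.085, -0.001]
ft_force: [0.1, 0.0, -0.5]
finger_gap: 9.8
finger_force: 20.0
```

```bash
python3 g.py 501.7 -80.7 78 -93.4
python3 - <<'E'
from h import *
s=arm.camera("scene")
cv2.imwrite("pics/s2.png",cv2.resize(s[140:270,220:375],(715,600),interpolation=cv2.INTER_CUBIC)[:,:,::-1])
E
```

```text
t 24.3 hold [501.4 -79.4 154.7] yaw -93.1 gap 9.8 grip 20.0 F [ 0.1  0.  -0.5] Tz -0.05 j [-0.49  0.15  0.61  1.91 -0.1   1.11 -1.47]
turn units [-0.   -0.    0.05] shift units [0.004 0.012 0.767] len mm 77.0
```

View pics/s2.png

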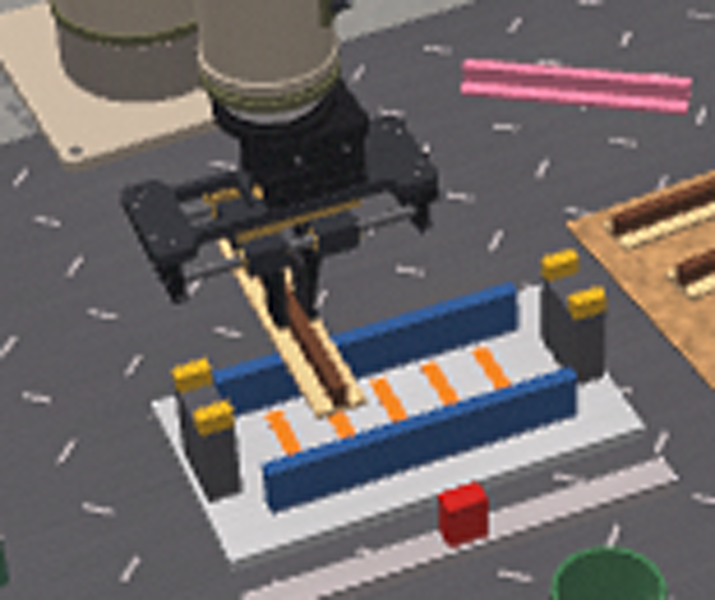

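The strip hangs level over the rack, with its front end at px (290,230)-(299,227). I'll compute its true centre from that.

```bash
python3 -c "
from h import *
print(ray('scene',[[289.8,230],[299.1,226.7],[294.4,228.3]],127))
print(ray('scene',[[293.5,226.5]],149))
"
```

```text
[[593.07857623 -97.48235219 127.        ]
 [593.24247399 -67.29634886 127.        ]
 [592.8972133  -82.48024371 127.        ]]
[[606.14214442 -90.2649199  149.        ]]
```

Request:
{"fn": "arm_command", "kwargs": {"series": [[0,-0.02,0.011,0.25,0,0,0.04],[0,0,0,0.3,0,0,0],[0,0,0,0.15,0,0,0],[0,0,0,0.05,0,0,0],[0,0,0,0.015,0,0,0],[0,0,0,0,0,0,0]]}}

```text
time_s: 24.95
ee_pos: [499.3, -80.5, 242.3]
tool_rot: [-3.139, 0.084, 0.001]
ft_force: [-6.2, 1.8, 12.5]
finger_gap: 9.9
finger_force: 20.0
```

```bash
python3 g.py 499.5 -80.5 78 -93.4
```

```text
t 24.95 hold [499.2 -80.3  78.8] yaw -93.1 gap 9.9 grip 20.0 F [-6.2  1.8 12.5] Tz 0.05 j [-0.46  0.26  0.59  1.98 -0.18  0.96 -1.4 ]
turn units [-0.01  0.01  0.05] shift units [0.002 0.    0.008] len mm 1.0
```

Request:
{"fn": "arm_command", "kwargs": {"series": [[0.25,0,0,0,0,0,0],[0.25,0,0,0,0,0,0],[0.25,0,0,0,0,0,0],[0.25,0,0,-0.15,0,0,0],[0.4,0,0,-0.4,0,0,0],[0.4,0,0,-0.4,0,0,0],[0.4,0.092,-0.41,0,0,0,0],[0.4,0.092,-0.41,0,0,0,0],[0.4,0.092,-0.41,0,0,0,0],[0.4,0.092,-0.41,0,0,0,0]]}}

```text
time_s: 25.95
ee_pos: [545.6, 82.9, 336.5]
tool_rot: [-3.14, 0.088, -0.001]
ft_force: [1.2, 0.0, 0.3]
finger_gap: 34.8
finger_force: 0.0
```

Request:
{"fn": "arm_command", "kwargs": {"series": [[0.4,0.092,-0.41,0,0,0,0],[0.4,0.092,-0.41,0,0,0,0],[0.4,0.092,-0.41,0,0,0,0],[0.4,0.092,-0.41,0,0,0,0],[0.4,0.092,-0.41,0,0,0,0],[0.4,0.092,-0.41,0,0,0,0],[0.4,0,0,0,0,0,-0.95],[0.4,0,0,0,0,0,-0.95],[0.4,0,0,0,0,0,-0.95],[0.4,0,0,0,0,0,-0.95]]}}

```text
time_s: 26.95
ee_pos: [614.5, 323.8, 335.9]
tool_rot: [3.077, 0.632, -0.001]
ft_force: [1.3, -0.1, 0.6]
finger_gap: 34.7
finger_force: 0.0
```

Request:
{"fn": "arm_command", "kwargs": {"series": [[0.4,0,0,0,0,0,-0.95],[0.4,0,0,0,0,0,-0.95],[0.4,0,0,0,0,0,-0.95],[0.4,0,0,0,0,0,-0.95],[0.4,0,0,0,0,0,-0.95],[0.4,0,0,0,0,0,-0.95],[0.4,0,0,0,0,0,-0.95],[0.4,0,0,0,0,0,-0.95],[0.4,0,0,0,0,0,-0.95],[0.4,0,0,0,0,0,-0.95]]}}

```text
time_s: 27.95
ee_pos: [614.5, 323.7, 336.0]
tool_rot: [-2.25, -2.192, 0.001]
ft_force: [0.5, 0.0, -0.6]
finger_gap: 34.9
finger_force: 0.0
```

```bash
python3 - <<'E'
from m import *
t=np.mean([arm.camera("top") for _ in range(3)],0).astype(np.uint8);s=arm.camera("scene")
V=hsv(t)[...,2].astype(int)
# pale flange/dark rib outline on mat: print ribs with looser bounds
m=np.zeros(V.shape,bool); m[167:242,219:276]=V[167:242,219:276]<125
for n,c,p in blobs(m,20):
    y=yaw("top",p,26); e=[p[p[:,0].argmin()],p[p[:,0].argmax()]]
    print("rib",n,c.round(1),*y,ray("top",e,26)[:,:2].round().tolist())
m=np.zeros(V.shape,bool); m[180:232,296:372]=V[180:232,296:372]<95
for n,c,p in blobs(m,15): print("rack dark",n,c.round(1),*yaw("top",p,72))
a=cv2.resize(t[160:245,210:380],(800,400),interpolation=cv2.INTER_CUBIC)
b=cv2.resize(s[170:270,220:453],(466,200),interpolation=cv2.INTER_CUBIC)
o=np.zeros((600,800,3),np.uint8);o[:400]=a;o[400:,:466]=b
cv2.imwrite("pics/s3.png",o[:,:,::-1])
E
python3 g.py 613.2 324 31 4.6
```

```text
rib 43 [266.9 171.2] [632.7 254.7] 52.1 55.0 [[649.0, 279.0], [651.0, 223.0]]
rib 68 [231.9 181.4] [587.9 392.2] 31.0 54.0 [[605.0, 416.0], [570.0, 371.0]]
rib 45 [236.2 212.4] [463.4 369. ] -85.5 114.0 [[460.0, 429.0], [470.0, 315.0]]
rib 254 [251.3 232.6] [384.8 306.3] -74.7 232.0 [[353.0, 431.0], [441.0, 216.0]]
rack dark 20 [304.  180.3] [588.7 104.3] 87.7 55.0
rack dark 40 [321.4 180.9] [587.8  36.2] -90.0 55.0
rack dark 65 [339.2 181.7] [586.1 -33.1] -89.9 59.0
rack dark 81 [362.5 182.7] [ 584.1 -124.3] 79.5 81.0
rack dark 24 [297.5 199.5] [512.2 127.6] 1.7 20.0
rack dark 48 [367.6 204.8] [ 497.1 -144.2] -78.5 31.0
rack dark 38 [365.4 228.1] [ 406.3 -136.1] -58.7 81.0
rack dark 206 [316.7 229.2] [398.  51.] 88.8 189.0
t 28.15 hold [614.5 323.6 172.6] yaw -2.0 gap 34.6 grip 0.0 F [ 0.1  0.3 -0.7] Tz 0.01 j [-0.63  0.52  0.11  1.35 -0.06  1.28 -0.55]
turn units [-0.   -0.   -0.96] shift units [ 0.005 -0.013  1.416] len mm 142.0
```

View pics/s3.png

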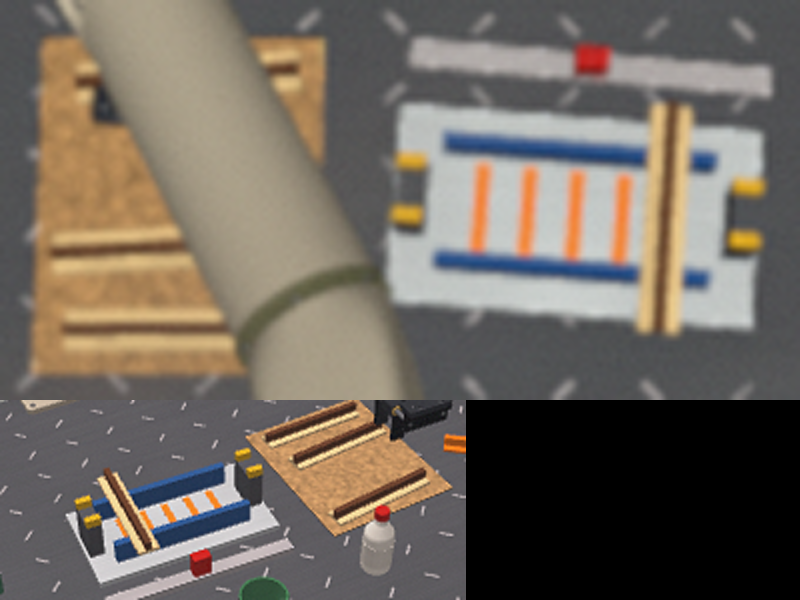

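Strip 1 is square on the rails at about -72 mm in y and centred. Next is the far strip at px (249.6,175.5), where the gripper is already overhead.

Request:
{"fn": "arm_command", "kwargs": {"series": [[0.4,0,0,0,0,0,-0.96],[0.4,0.005,-0.013,0.4,0,0,0],[0.4,0,0,0.4,0,0,0],[0.4,0,0,0.35,0,0,0],[0.4,0,0,0.2,0,0,0],[0.4,0,0,0.05,0,0,0],[0.4,0,0,0,0,0,0]]}}

```text
time_s: 28.85
ee_pos: [613.1, 324.2, 196.0]
tool_rot: [-2.128, -2.311, 0.001]
ft_force: [0.2, 0.1, -0.3]
finger_gap: 34.9
finger_force: 0.0
```

```bash
python3 g.py 613.2 325 31.5 4.6
```

```text
t 28.85 hold [613.  324.1  32.5] yaw 4.7 gap 34.9 grip 0.0 F [ 0.2  0.1 -0.3] Tz 0.03 j [-0.61  0.65  0.08  1.46 -0.05  1.03 -0.43]
turn units [-0.01  0.    0.02] shift units [0.008 0.002 0.01 ] len mm 1.0
```

Request:
{"fn": "arm_command", "kwargs": {"series": [[0.4,0.005,0,0.01,0,0,0],[0,0,0,0,0,0,0],[0,0,0,0,0,0,0],[0,0,0,0,0,0,0],[0,0,0,0,0,0,0],[0,0,0,0,0,0,0],[0,0,0,-0.1,0,0,0],[0,0,0,-0.4,0,0,0],[0,0,0,-0.4,0,0,0],[0,0,0,-0.3,0,0,0]]}}

```text
time_s: 29.85
ee_pos: [613.3, 324.6, 318.7]
tool_rot: [2.126, 2.312, 0.004]
ft_force: [1.4, -0.2, -1.7]
finger_gap: 9.7
finger_force: 20.0
```

Request:
{"fn": "arm_command", "kwargs": {"series": [[0,-0.346,-0.143,0,0,0,0],[0,-0.346,-0.143,0,0,0,0],[0,-0.346,-0.143,0,0,0,0],[0,-0.346,-0.143,0,0,0,0],[0,-0.346,-0.143,0,0,0,0],[0,-0.346,-0.143,0,0,0,0],[0,-0.346,-0.143,0,0,0,0],[0,-0.346,-0.143,0,0,0,0],[0,-0.346,-0.143,0,0,0,0],[0,-0.346,-0.143,0,0,0,0]]}}

```text
time_s: 30.85
ee_pos: [498.7, -33.5, 316.0]
tool_rot: [2.127, 2.312, 0.001]
ft_force: [0.3, -0.3, 0.1]
finger_gap: 9.7
finger_force: 20.0
```

Request:
{"fn": "arm_command", "kwargs": {"series": [[0,0,0,0,0,0,0.95],[0,0,0,0,0,0,0.95],[0,0,0,0,0,0,0.95],[0,0,0,0,0,0,0.95],[0,0,0,0,0,0,0.95],[0,0,0,0,0,0,0.95],[0,0,0,0,0,0,0.95],[0,0,0,0,0,0,0.95],[0,0,0,0,0,0,0.95],[0,0,0,0,0,0,0.95]]}}

```text
time_s: 31.85
ee_pos: [499.4, -32.2, 315.9]
tool_rot: [-3.04, -0.792, -0.001]
ft_force: [-0.1, -0.2, -0.4]
finger_gap: 9.8
finger_force: 20.0
```

Request:
{"fn": "arm_command", "kwargs": {"series": [[0,0,0,0,0,0,0.95],[0,0,0,0,0,0,0.95],[0,0,0,0,0,0,0.95],[0,0,0,0,0,0,0.95],[0,0,0,0,0,0,0.95],[0,0,0,0,0,0,0],[0,0,0,0,0,0,0]]}}

```text
time_s: 32.55
ee_pos: [499.4, -32.1, 315.6]
tool_rot: [-3.14, 0.082, -0.001]
ft_force: [0.1, -0.2, -1.3]
finger_gap: 9.6
finger_force: 20.0
```

```bash
cat >> m.py <<'E'
def front(k=3,z=128.,y=-32):
    """far (+x) end of the held strip in the scene view: pale flange mask near where it must be"""
    s=np.mean([arm.camera("scene") for _ in range(k)],0).astype(np.uint8)
    h=hsv(s);H,S,V=[h[...,i].astype(int) for i in range(3)]
    u,v=px("scene",[[590,y,z]])[0]; m=np.zeros(V.shape,bool)
    a,b,c,d=int(v-22),int(v+10),int(u-22),int(u+14)
    m[a:b,c:d]=((H>10)&(H<28)&(S>50)&(V>150))[a:b,c:d]
    for n,cc,p in blobs(m,8):
        i=np.argsort(p[:,1])[-6:]; print(n,cc.round(1),"lowest px",p[i].mean(0),"->",ray("scene",p[i].mean(0)+[0,.5],z).round(1), "maxx", ray("scene",p,z)[:,0].max().round(1))
E
python3 g.py 498.6 -32.5 80 -93.3; python3 -c "
from m import *
front()"
```

```text
t 32.55 hold [499.5 -32.1 152.1] yaw -93.0 gap 9.6 grip 20.0 F [ 0.1 -0.2 -1.3] Tz -0.01 j [-0.36  0.13  0.36  1.92 -0.05  1.11 -1.6 ]
turn units [-0.   -0.    0.05] shift units [-0.008  0.004  0.721] len mm 72.0
142 [299.2 215.9] lowest px [305.83333333 229.66666667] -> [[616.9 -56.5 128. ]] maxx 617.9
77 [310.9 217.5] lowest px [316.83333333 226.16666667] -> [[618.8 -21.3 128. ]] maxx 619.3
37 [290.5 227.2] lowest px [292.5 230. ] -> [[599.7 -91.7 128. ]] maxx 601.2
```

Run:
```python
from h import *
s=arm.camera("scene");t=arm.camera("top")
o=np.hstack([cv2.resize(s[170:255,260:345],(400,400),interpolation=cv2.INTER_CUBIC),cv2.resize(t[165:245,300:380],(400,400),interpolation=cv2.INTER_CUBIC)])
cv2.imwrite("pics/s4.png",o[:,:,::-1])
```

```text
(no output)
```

View pics/s4.png

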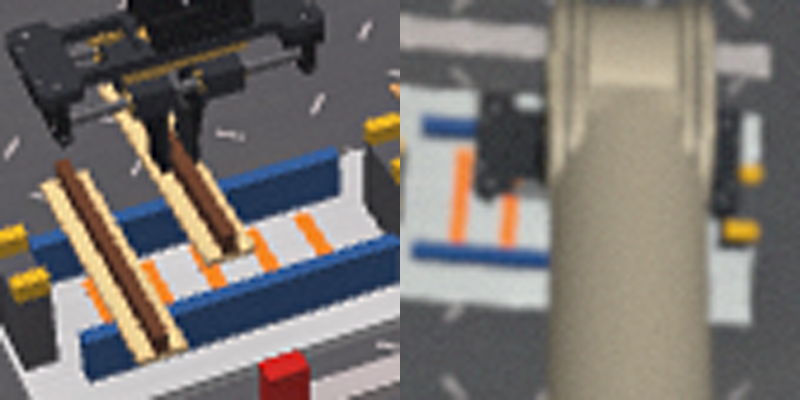

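The held strip's front corners are at px (304.0,225.7) and (313.8,221.6). My mask had leaked onto the orange marks, so I'll use the corners.

```bash
python3 -c "
from h import *
print(ray('scene',[[304,225.7],[313.8,221.6]],124.6).round(1))
print('calibration check placed strip', ray('scene',[[260+140/4.706,170+362/4.706],[260+187/4.706,170+345/4.706]],50).round(1))
"
```

```text
[[593.9 -51.6 124.6]
 [591.6 -17.9 124.6]]
calibration check placed strip [[586.1 -99.2  50. ]
 [586.4 -65.7  50. ]]
```

Request:
{"fn": "arm_command", "kwargs": {"series": [[0,-0.005,0.004,0.25,0,0,0.06],[0,0,0,0.3,0,0,0],[0,0,0,0.12,0,0,0],[0,0,0,0.04,0,0,0],[0,0,0,0.015,0,0,0],[0,0,0,0,0,0,0]]}}

```text
time_s: 33.4
ee_pos: [499.4, -32.5, 243.6]
tool_rot: [-3.14, 0.098, -0.002]
ft_force: [-0.2, -0.8, 0.1]
finger_gap: 10.0
finger_force: 20.0
```

```bash
python3 g.py 498.6 -32.5 78 -93.3
```

```text
t 33.4 hold [499.6 -32.4  80.1] yaw -93.6 gap 10.0 grip 20.0 F [-0.2 -0.8  0.1] Tz 0.02 j [-0.35  0.22  0.35  1.98 -0.09  0.95 -1.58]
turn units [-0.   -0.01 -0.04] shift units [-0.008  0.001  0.021] len mm 2.0
```

Request:
{"fn": "arm_command", "kwargs": {"series": [[0,0,0,0.015,0,0,0],[0,0,0,0,0,0,0],[0.25,0,0,0,0,0,0],[0.25,0,0,0,0,0,0],[0.25,0,0,0,0,0,0],[0.25,0,0,-0.15,0,0,0],[0.4,0,0,-0.4,0,0,0],[0.4,0,0,-0.4,0,0,0]]}}

```text
time_s: 34.2
ee_pos: [498.6, -32.5, 337.0]
tool_rot: [3.14, -0.099, -0.003]
ft_force: [0.9, 0.3, 0.3]
finger_gap: 30.3
finger_force: 0.0
```

Request:
{"fn": "arm_command", "kwargs": {"series": [[0.4,-0.057,-0.367,0,0,0,0],[0.4,-0.057,-0.367,0,0,0,0],[0.4,-0.057,-0.367,0,0,0,0],[0.4,-0.057,-0.367,0,0,0,0],[0.4,-0.057,-0.367,0,0,0,0],[0.4,-0.057,-0.367,0,0,0,0],[0.4,-0.057,-0.367,0,0,0,0],[0.4,-0.057,-0.367,0,0,0,0],[0.4,-0.057,-0.367,0,0,0,0],[0.4,-0.057,-0.367,0,0,0,0]]}}

```text
time_s: 35.2
ee_pos: [464.8, 338.8, 336.3]
tool_rot: [-3.14, 0.099, -0.0]
ft_force: [0.4, -0.1, 1.6]
finger_gap: 35.0
finger_force: 0.0
```

Request:
{"fn": "arm_command", "kwargs": {"series": [[0.4,0,0,0,0,0,-0.95],[0.4,0,0,0,0,0,-0.95],[0.4,0,0,0,0,0,-0.95],[0.4,0,0,0,0,0,-0.95],[0.4,0,0,0,0,0,-0.95],[0.4,0,0,0,0,0,-0.95],[0.4,0,0,0,0,0,-0.95],[0.4,0,0,0,0,0,-0.95],[0.4,0,0,0,0,0,-0.95],[0.4,0,0,0,0,0,-0.95]]}}

```text
time_s: 36.2
ee_pos: [465.1, 337.3, 336.2]
tool_rot: [-2.693, -1.618, 0.0]
ft_force: [-0.4, -0.2, 0.7]
finger_gap: 35.1
finger_force: 0.0
```

Request:
{"fn": "arm_command", "kwargs": {"series": [[0.4,0,0,0,0,0,-0.95],[0.4,0,0,0,0,0,-0.95],[0.4,0,0,0,0,0,-0.95],[0.4,0,0,0,0,0,-0.95],[0.4,0,0,0,0,0,-0.95],[0.4,0,0,0,0,0,0]]}}

```text
time_s: 36.8
ee_pos: [465.1, 337.3, 336.2]
tool_rot: [-2.133, -2.306, 0.0]
ft_force: [-0.5, -0.4, 0.9]
finger_gap: 34.9
finger_force: 0.0
```

```bash
python3 g.py 465.5 336.8 31.5 4.1
python3 - <<'E'
from m import *
t=np.mean([arm.camera("top") for _ in range(4)],0).astype(np.uint8);s=arm.camera("scene")
h=hsv(t);H,S,V=[h[...,i].astype(int) for i in range(3)]
# pale flanges over the rack: wood is yellowish
box=np.zeros(V.shape,bool); box[175:240,305:372]=1
m=(H>8)&(H<28)&(S>45)&(S<160)&(V>140)&box
m2=(cv2.morphologyEx(m.astype(np.uint8),cv2.MORPH_CLOSE,np.ones((1,5),np.uint8))>0)
for n,c,p in blobs(m2,60):
    q=cv2.minAreaRect(p.astype(np.float32)); print("placed",n,c.round(1),*yaw("top",p,56),[round(x,1) for x in q[1]],"rows",p[:,1].min(),p[:,1].max())
b=(H>100)&(H<125)&(S>130)&(V>50)&box
for n,c,p in blobs(b,15): print("rail",c.round(1),p.min(0),p.max(0),*yaw("top",p,50))
a=cv2.resize(t[160:245,210:380],(800,400),interpolation=cv2.INTER_CUBIC)
b=cv2.resize(s[165:265,230:450],(440,200),interpolation=cv2.INTER_CUBIC)
o=np.zeros((600,800,3),np.uint8);o[:400]=a;o[400:,:440]=b
cv2.imwrite("pics/s5.png",o[:,:,::-1])
E
```

```text
t 36.8 hold [465.1 337.3 172.7] yaw 4.5 gap 34.9 grip 0.0 F [-0.5 -0.4  0.9] Tz 0.07 j [-0.6   0.27 -0.12  1.68  0.04  1.19 -0.66]
turn units [-0.   -0.    0.05] shift units [-0.005  0.004  1.412] len mm 141.0
placed 1129 [340.5 203. ] [505.1 -40.1] 7.9 226.0 [36.0, 54.6] rows 175 230
placed 74 [311.8 203.1] [501.8  72.2] -2.8 72.0 [4.2, 18.2] rows 194 212
rail [316.8 190.7] [305 189] [328 192] [552.8  53.4] 86.5 91.0
rail [314.7 215.6] [305 214] [325 217] [453.7  59.6] 85.3 79.0
```

View pics/s5.png

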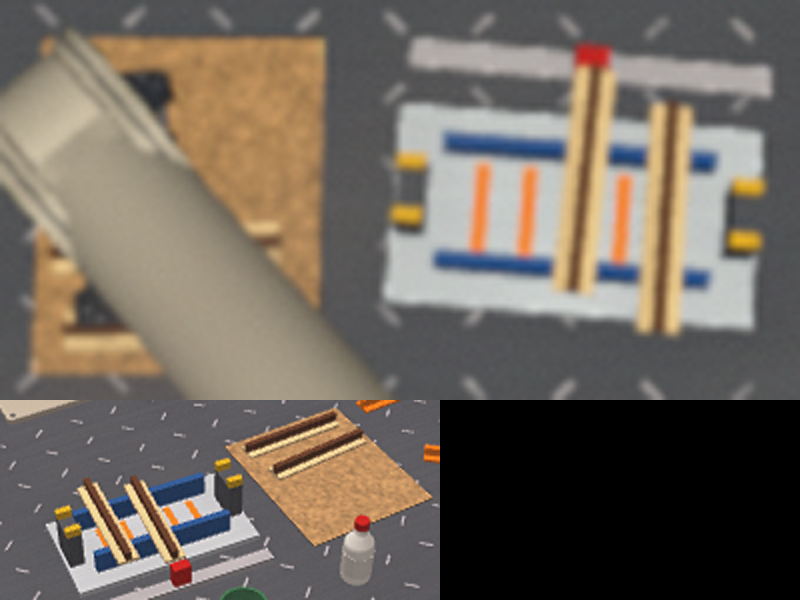

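Strip 1 is fine, but the second placed strip has been knocked: in the crop it now spans rows 65-292, about 33 mm towards +x and askew. I'll put the next strip in the +72 slot, which is clear of it, and then mend the knocked one.

Request:
{"fn": "arm_command", "kwargs": {"series": [[0.4,-0.005,0.004,0.4,0,0,0.05],[0.4,0,0,0.4,0,0,0],[0.4,0,0,0.35,0,0,0],[0.4,0,0,0.2,0,0,0],[0.4,0,0,0.05,0,0,0],[0.4,0,0,0,0,0,0]]}}

```text
time_s: 37.65
ee_pos: [465.5, 336.9, 196.1]
tool_rot: [-2.143, -2.297, 0.001]
ft_force: [0.4, -0.2, 0.5]
finger_gap: 35.0
finger_force: 0.0
```

```bash
python3 g.py 465.5 336.8 31.5 4.1
```

```text
t 37.65 hold [465.4 336.9  32.6] yaw 4.0 gap 35.0 grip 0.0 F [ 0.4 -0.2  0.5] Tz 0.02 j [-0.61  0.43 -0.12  1.8   0.06  0.92 -0.68]
turn units [-0.01  0.   -0.02] shift units [-0.001  0.     0.011] len mm 1.0
```

Request:
{"fn": "arm_command", "kwargs": {"series": [[0.4,0,0,0.01,0,0,0],[0,0,0,0,0,0,0],[0,0,0,0,0,0,0],[0,0,0,0,0,0,0],[0,0,0,0,0,0,0],[0,0,0,0,0,0,0],[0,0,0,-0.1,0,0,0],[0,0,0,-0.4,0,0,0],[0,0,0,-0.4,0,0,0],[0,0,0,-0.3,0,0,0]]}}

```text
time_s: 38.65
ee_pos: [465.6, 337.0, 318.4]
tool_rot: [2.142, 2.298, 0.003]
ft_force: [0.8, 0.1, -0.5]
finger_gap: 9.5
finger_force: 20.0
```

Request:
{"fn": "arm_command", "kwargs": {"series": [[0,-0.344,0.025,0,0,0,0],[0,-0.344,0.025,0,0,0,0],[0,-0.344,0.025,0,0,0,0],[0,-0.344,0.025,0,0,0,0],[0,-0.344,0.025,0,0,0,0],[0,-0.344,0.025,0,0,0,0],[0,-0.344,0.025,0,0,0,0],[0,-0.344,0.025,0,0,0,0],[0,0,0,0,0,0,0]]}}

```text
time_s: 39.55
ee_pos: [505.3, 58.7, 315.9]
tool_rot: [2.149, 2.29, -0.001]
ft_force: [-0.1, 0.3, -0.6]
finger_gap: 10.2
finger_force: 20.0
```

Request:
{"fn": "arm_command", "kwargs": {"series": [[0,0,0,0,0,0,0.945],[0,0,0,0,0,0,0.945],[0,0,0,0,0,0,0.945],[0,0,0,0,0,0,0.945],[0,0,0,0,0,0,0.945],[0,0,0,0,0,0,0.945],[0,0,0,0,0,0,0.945],[0,0,0,0,0,0,0.945],[0,0,0,0,0,0,0.945],[0,0,0,0,0,0,0.945]]}}

```text
time_s: 40.55
ee_pos: [504.7, 64.4, 315.7]
tool_rot: [-3.042, -0.782, -0.001]
ft_force: [-0.3, -0.8, -1.1]
finger_gap: 9.8
finger_force: 20.0
```

Request:
{"fn": "arm_command", "kwargs": {"series": [[0,0,0,0,0,0,0.945],[0,0,0,0,0,0,0.945],[0,0,0,0,0,0,0.945],[0,0,0,0,0,0,0.945],[0,0,0,0,0,0,0.945],[0,0,0,0,0,0,0],[0,0,0,0,0,0,0]]}}

```text
time_s: 41.25
ee_pos: [504.7, 64.2, 315.5]
tool_rot: [-3.14, 0.088, -0.0]
ft_force: [-0.2, -0.1, -0.4]
finger_gap: 9.9
finger_force: 20.0
```

```bash
python3 g.py 504.2 63.4 79 -93.4
```

```text
t 41.25 hold [504.8  64.3 152. ] yaw -93.2 gap 9.9 grip 20.0 F [-0.2 -0.1 -0.4] Tz 0.0 j [-0.38  0.15  0.18  1.89 -0.03  1.11 -1.82]
turn units [-0.   -0.    0.03] shift units [-0.005  0.008  0.73 ] len mm 73.0
```

Request:
{"fn": "arm_command", "kwargs": {"series": [[0,-0.005,0.008,0.25,0,0,0.03],[0,0,0,0.3,0,0,0],[0,0,0,0.12,0,0,0],[0,0,0,0.045,0,0,0],[0,0,0,0.015,0,0,0],[0,0,0,0.005,0,0,0],[0,0,0,0,0,0,0]]}}

```text
time_s: 41.95
ee_pos: [504.7, 63.1, 242.7]
tool_rot: [-3.139, 0.099, -0.002]
ft_force: [-0.5, -0.1, -0.8]
finger_gap: 9.7
finger_force: 20.0
```

```bash
python3 g.py 504.2 63.4 79 -93.4; python3 -c "
from h import *
print(ray('top',[[336.86,174.24],[331.97,222.05]],60).round(1)); print('strip1 check',ray('top',[[210+672/4.706,160+103/4.706],[210+659/4.706,160+334/4.706]],60).round(1))"
```

```text
t 41.95 hold [504.9  63.2  79.2] yaw -93.6 gap 9.7 grip 20.0 F [-0.5 -0.1 -0.8] Tz 0.03 j [-0.38  0.24  0.18  1.95 -0.05  0.95 -1.81]
turn units [-0.   -0.01 -0.03] shift units [-0.005 -0.003  0.002] len mm 1.0
[[618.5 -24.   60. ]
 [428.5  -7.7  60. ]]
strip1 check [[589.1 -87.1  60. ]
 [395.2 -78.   60. ]]
```

Request:
{"fn": "arm_command", "kwargs": {"series": [[0,0,0,0.007,0,0,0],[0.25,0,0,0,0,0,0],[0.25,0,0,0,0,0,0],[0.25,0,0,0,0,0,0],[0.25,0,0,-0.15,0,0,0],[0.35,0,0,-0.25,0,0,0],[0.35,0.117,0.389,0,0,0,0.19],[0.35,0.117,0.389,0,0,0,0],[0.35,0,0,0,0,0,0]]}}

```text
time_s: 42.85
ee_pos: [522.2, -21.9, 281.5]
tool_rot: [3.136, -0.147, 0.002]
ft_force: [-0.1, 0.7, 0.8]
finger_gap: 29.8
finger_force: 0.0
```

```bash
python3 g.py 523.5 -15.9 78.5 -94.9
python3 - <<'E'
from h import *
s=arm.camera("scene")
cv2.imwrite("pics/s6.png",cv2.resize(s[160:265,245:365],(685,600),interpolation=cv2.INTER_CUBIC)[:,:,::-1])
E
```

```text
t 42.85 hold [522.4 -22.3 118. ] yaw -95.4 gap 29.8 grip 0.0 F [-0.1  0.7  0.8] Tz 0.03 j [-0.27  0.21  0.25  1.89 -0.06  1.04 -1.66]
turn units [ 0.02 -0.01 -0.07] shift units [ 0.008 -0.061  0.395] len mm 40.0
```

View pics/s6.png

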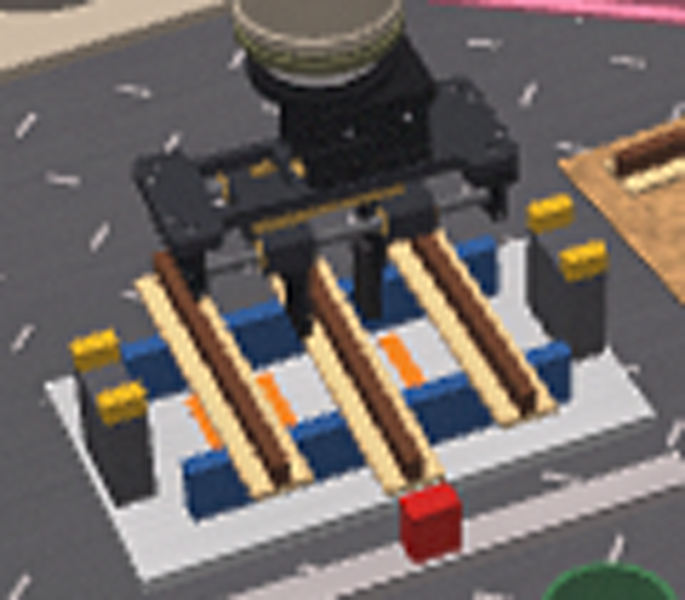

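The fingers straddle the knocked strip and the three strips on the rails are otherwise fine. I'll grip it and take it to its slot.

Request:
{"fn": "arm_command", "kwargs": {"series": [[0.35,0.008,-0.061,0.15,0,0,-0.07],[0.35,0,0,0.15,0,0,0],[0.35,0,0,0.08,0,0,0],[0.35,0,0,0.01,0,0,0],[0,0,0,0,0,0,0],[0,0,0,0,0,0,0],[0,0,0,0,0,0,0],[0,0,0,0,0,0,0],[0,0,0,0,0,0,0],[0,0,0,-0.15,0,0,0]]}}

```text
time_s: 43.9
ee_pos: [522.4, -10.3, 255.8]
tool_rot: [3.139, -0.122, -0.005]
ft_force: [0.5, -0.3, -0.4]
finger_gap: 9.6
finger_force: 20.0
```

Request:
{"fn": "arm_command", "kwargs": {"series": [[0,0,0,-0.2,0,0,0],[0,0,0,0,0,0,0]]}}

```text
time_s: 44.1
ee_pos: [523.9, -10.3, 279.2]
tool_rot: [-3.138, 0.122, -0.006]
ft_force: [0.2, 1.5, -1.0]
finger_gap: 9.3
finger_force: 20.0
```

```bash
python3 g.py 498.6 -32.5 79 -93.4
```

```text
t 44.1 hold [524.6 -10.2 115.7] yaw -94.5 gap 9.3 grip 20.0 F [ 0.2  1.5 -1. ] Tz -0.01 j [-0.28  0.22  0.24  1.89 -0.06  1.04 -1.67]
turn units [-0.01 -0.03 -0.16] shift units [-0.24   0.236  0.367] len mm 50.0
```

Request:
{"fn": "arm_command", "kwargs": {"series": [[0,-0.12,0.118,0,0,0,-0.16],[0,-0.12,0.118,0,0,0,0],[0,0,0,0.1,0,0,0],[0,0,0,0.15,0,0,0],[0,0,0,0.08,0,0,0],[0,0,0,0,0,0,0]]}}

```text
time_s: 44.7
ee_pos: [497.2, -32.2, 242.8]
tool_rot: [3.14, -0.093, -0.003]
ft_force: [-0.3, -0.5, -0.7]
finger_gap: 9.7
finger_force: 20.0
```

```bash
python3 g.py 498.6 -32.5 79 -93.4
```

```text
t 44.7 hold [496.9 -32.2  79.3] yaw -93.4 gap 9.7 grip 20.0 F [-0.3 -0.5 -0.7] Tz 0.02 j [-0.25  0.22  0.25  1.98 -0.07  0.95 -1.6 ]
turn units [0.   0.01 0.  ] shift units [0.014 0.002 0.003] len mm 1.0
```

Request:
{"fn": "arm_command", "kwargs": {"series": [[0,0.014,0,0.008,0,0,0],[0.25,0,0,0,0,0,0],[0.25,0,0,0,0,0,0],[0.25,0,0,0,0,0,0],[0.25,0,0,-0.15,0,0,0],[0.4,0,0,-0.4,0,0,0],[0.4,0,0,-0.45,0,0,0],[0.4,0.08,-0.375,0,0,0,0],[0.4,0.08,-0.375,0,0,0,0],[0.4,0.08,-0.375,0,0,0,0]]}}

```text
time_s: 45.7
ee_pos: [529.7, 79.8, 344.0]
tool_rot: [-3.139, 0.093, -0.002]
ft_force: [0.6, -1.2, -0.2]
finger_gap: 34.5
finger_force: 0.0
```

Request:
{"fn": "arm_command", "kwargs": {"series": [[0.4,0.08,-0.375,0,0,0,0],[0.4,0.08,-0.375,0,0,0,0],[0.4,0.08,-0.375,0,0,0,0],[0.4,0,0,0,0,0,0]]}}

```text
time_s: 46.1
ee_pos: [559.7, 195.6, 342.9]
tool_rot: [-3.138, 0.081, 0.001]
ft_force: [-0.7, 0.5, -0.9]
finger_gap: 35.1
finger_force: 0.0
```

```bash
cat > ms.py <<'E'
from m import *
t=np.mean([arm.camera("top") for _ in range(5)],0).astype(np.uint8); h=hsv(t); H,S,V=[h[...,i].astype(int) for i in range(3)]
G=t.astype(float)
def prof(P,Q,z,n=400):
    a=px("top",[[*P,z],[*Q,z]]); w=np.linspace(0,1,n)[:,None]; uv=(a[0]*(1-w)+a[1]*w).astype(np.float32)
    return cv2.remap(t,uv[None,:,0],uv[None,:,1],cv2.INTER_LINEAR)[0].astype(float)
def ends(c,ang,off=12,z=56,L=130):
    """ends of the flange along lines beside the rib: wood has R-B high"""
    c=np.array(c,float);d=np.array([np.cos(ang),np.sin(ang)]);nn=np.array([-d[1],d[0]]); r=[]
    for s in (off,-off):
        p=prof(c+s*nn-L*d,c+s*nn+L*d,z); f=p[:,0]-p[:,2]; x=np.linspace(-L,L,len(f))
        k=np.median(f[150:250])*.5; on=np.where(f>k)[0]
        mid=200; lo=mid
        while lo>0 and f[lo]>k: lo-=1
        hi=mid
        while hi<399 and f[hi]>k: hi+=1
        r.append((x[lo].round(1),x[hi].round(1)))
    return r
def across(c,ang,sh,z=72,W=26):
    c=np.array(c,float);d=np.array([np.cos(ang),np.sin(ang)]);nn=np.array([-d[1],d[0]])
    p=prof(c+sh*d-W*nn,c+sh*d+W*nn,z,200).sum(1); x=np.linspace(-W,W,200); m=abs(x)<14
    w=np.clip(np.percentile(p[m],60)-p,0,None)*m; return (w@x/w.sum()).round(1)
E
cat > chk.py <<'E'
from ms import *
a=np.radians(-3.4); ex=np.array([np.cos(a),np.sin(a)]); ey=np.array([-ex[1],ex[0]]); C=np.array([500,-8.5])
for y in (-72,-24,24,72):
    c=C+y*ey; print(y,"flange ends",ends(c,a),"rib lateral at -70,0,70",[across(c,a,s) for s in(-70,0,70)])
# rails: blue centre along rack x, between strips
for y in (-100,-48,0,48,100):
    p=prof(C+y*ey-75*ex,C+y*ey+75*ex,50,300); f=np.clip(p[:,2]-p[:,0]-20,0,None); x=np.linspace(-75,75,300)
    print("rail",y,[(f[m]@x[m]/max(f[m].sum(),1)).round(1) for m in (x<0,x>0)])
# rail ends along y
for xx in (-50,50):
    p=prof(C+xx*ex-150*ey,C+xx*ex+150*ey,50,600); f=p[:,2]-p[:,0]; x=np.linspace(-150,150,600); on=x[f>30]; print("rail ends",on.min().round(1),on.max().round(1))
E
python3 chk.py; python3 g.py 395 330 150 0
python3 - <<'E'
from ms import *
m=np.zeros(V.shape,bool); m[204:240,219:277]=V[204:240,219:277]<125
for n,c,p in blobs(m,20):
    y=yaw("top",p,26); e=[p[p[:,0].argmin()],p[p[:,0].argmax()]]
    print("rib",n,c.round(1),*y,ray("top",e,26)[:,:2].round().tolist())
E
```

```text
-72 flange ends [(np.float64(-98.1), np.float64(95.5)), (np.float64(-97.4), np.float64(95.5))] rib lateral at -70,0,70 [np.float64(0.5), np.float64(1.0), np.float64(0.9)]
-24 flange ends [(np.float64(-94.2), np.float64(99.4)), (np.float64(-94.2), np.float64(98.7))] rib lateral at -70,0,70 [np.float64(0.5), np.float64(0.5), np.float64(0.6)]
24 flange ends [(np.float64(-40.1), np.float64(33.6)), (np.float64(-38.1), np.float64(34.2))] rib lateral at -70,0,70 [np.float64(8.5), np.float64(7.3), np.float64(-7.8)]
72 flange ends [(np.float64(-37.5), np.float64(100.7)), (np.float64(-84.4), np.float64(101.3))] rib lateral at -70,0,70 [np.float64(2.5), np.float64(-0.1), np.float64(-1.1)]
rail -100 [np.float64(-48.8), np.float64(50.5)]
rail -48 [np.float64(-48.6), np.float64(51.0)]
rail 0 [np.float64(-50.4), np.float64(50.6)]
rail 48 [np.float64(-50.1), np.float64(50.0)]
rail 100 [np.float64(0.0), np.float64(50.2)]
rail ends -113.4 51.3
rail ends -112.9 116.4
t 46.35 hold [560.2 188.  179.9] yaw -93.5 gap 35.0 grip 0.0 F [-0.3 -0.3 -0.3] Tz -0.02 j [-0.5   0.3   0.12  1.64 -0.04  1.21 -2.01]
turn units [  0.     0.   -13.59] shift units [ 1.419 -1.652  0.299] len mm 220.0
rib 84 [247.9 229.4] [397.1 320.3] -89.0 180.0 [[397.0, 414.0], [401.0, 234.0]]
```

Strips 1 and 2 are within about 2 mm and well squared, and strip 3 is within about 4 mm. Next is the last strip at (398,322.5), yaw -89°.

Request:
{"fn": "arm_command", "kwargs": {"series": [[0.4,-0.34,-0.249,0,0,0,0],[0.4,-0.34,-0.249,0,0,0,0],[0.4,-0.34,-0.249,0,0,0,0],[0.4,-0.34,-0.249,0,0,0,0],[0.4,-0.34,-0.249,0,0,0,0],[0.4,0,0,0,0,0,0],[0.4,0,0,0,0,0,-0.98],[0.4,0,0,0,0,0,-0.98],[0.4,0,0,0,0,0,-0.98],[0.4,0,0,0,0,0,-0.98]]}}

```text
time_s: 47.6
ee_pos: [398.0, 323.3, 343.4]
tool_rot: [-3.074, -0.649, -0.0]
ft_force: [0.4, -0.6, -0.1]
finger_gap: 34.9
finger_force: 0.0
```

Request:
{"fn": "arm_command", "kwargs": {"series": [[0.4,0,0,0,0,0,-0.98],[0.4,0,0,0,0,0,-0.98],[0.4,0,0,0,0,0,-0.98],[0.4,0,0,0,0,0,-0.98],[0.4,0,0,0,0,0,-0.98],[0.4,0,0,0,0,0,-0.98],[0.4,0,0,0,0,0,-0.98],[0.4,0,0,0,0,0,-0.98],[0.4,0,0,0,0,0,-0.98],[0.4,0,0,0,0,0,-0.98]]}}

```text
time_s: 48.6
ee_pos: [398.1, 323.2, 343.3]
tool_rot: [2.198, 2.245, 0.0]
ft_force: [0.0, 0.7, -0.1]
finger_gap: 34.8
finger_force: 0.0
```

```bash
python3 g.py 398 322.5 31.5 1
```

```text
t 48.6 hold [398.1 323.3 179.8] yaw 1.2 gap 34.8 grip 0.0 F [ 0.   0.7 -0.1] Tz 0.04 j [-0.65  0.14 -0.14  1.83  0.02  1.17 -0.77]
turn units [ 0.   -0.    0.03] shift units [-7.000e-03 -1.000e-03  1.483e+00] len mm 148.0
```

Request:
{"fn": "arm_command", "kwargs": {"series": [[0.4,-0.007,0,0.4,0,0,0],[0.4,0,0,0.4,0,0,0],[0.4,0,0,0.35,0,0,0],[0.4,0,0,0.25,0,0,0],[0.4,0,0,0.08,0,0,0],[0.4,0,0,0,0,0,0],[0,0,0,0,0,0,0],[0,0,0,0,0,0,0],[0,0,0,0,0,0,0],[0,0,0,0,0,0,0]]}}

```text
time_s: 49.6
ee_pos: [397.8, 323.2, 196.0]
tool_rot: [2.202, 2.24, 0.002]
ft_force: [-0.8, -0.3, -0.7]
finger_gap: 10.7
finger_force: 0.2
```

Request:
{"fn": "arm_command", "kwargs": {"series": [[0,0,0,0,0,0,0],[0,0,0,-0.1,0,0,0],[0,0,0,-0.4,0,0,0],[0,0,0,-0.4,0,0,0],[0,0,0,-0.35,0,0,0],[0,0,0,0,0,0,0]]}}

```text
time_s: 50.2
ee_pos: [398.6, 323.9, 325.8]
tool_rot: [2.202, 2.24, 0.013]
ft_force: [0.5, 0.9, -0.8]
finger_gap: 9.9
finger_force: 20.0
```

Request:
{"fn": "arm_command", "kwargs": {"series": [[0,-0.31,0.0965,0,0,0,0],[0,-0.31,0.0965,0,0,0,0],[0,-0.31,0.0965,0,0,0,0],[0,-0.31,0.0965,0,0,0,0],[0,-0.31,0.0965,0,0,0,0],[0,-0.31,0.0965,0,0,0,0],[0,-0.31,0.0965,0,0,0,0],[0,-0.31,0.0965,0,0,0,0],[0,-0.31,0.0965,0,0,0,0],[0,-0.31,0.0965,0,0,0,0]]}}

```text
time_s: 51.2
ee_pos: [499.4, 13.4, 320.0]
tool_rot: [-2.202, -2.24, 0.001]
ft_force: [0.4, -0.4, -1.3]
finger_gap: 9.6
finger_force: 20.0
```

Request:
{"fn": "arm_command", "kwargs": {"series": [[0,0,0,0,0,0,0.98],[0,0,0,0,0,0,0.98],[0,0,0,0,0,0,0.98],[0,0,0,0,0,0,0.98],[0,0,0,0,0,0,0.98],[0,0,0,0,0,0,0.98],[0,0,0,0,0,0,0.98],[0,0,0,0,0,0,0.98],[0,0,0,0,0,0,0.98],[0,0,0,0,0,0,0.98]]}}

```text
time_s: 52.2
ee_pos: [499.1, 14.7, 319.9]
tool_rot: [-3.077, -0.635, 0.001]
ft_force: [0.5, 0.4, -1.3]
finger_gap: 10.0
finger_force: 20.0
```

Request:
{"fn": "arm_command", "kwargs": {"series": [[0,0,0,0,0,0,0.98],[0,0,0,0,0,0,0.98],[0,0,0,0,0,0,0.98],[0,0,0,0,0,0,0.98],[0,0,0,0,0,0,0],[0,0,0,0,0,0,0]]}}

```text
time_s: 52.8
ee_pos: [499.2, 14.8, 320.0]
tool_rot: [-3.14, 0.086, 0.001]
ft_force: [0.2, 0.8, -0.2]
finger_gap: 10.0
finger_force: 20.0
```

```bash
python3 g.py 501 15.4 79 -93.4
```

```text
t 52.8 hold [499.2  14.8 156.5] yaw -93.1 gap 10.0 grip 20.0 F [ 0.2  0.8 -0.2] Tz 0.04 j [-0.36  0.12  0.25  1.91 -0.03  1.12 -1.72]
turn units [-0.    0.    0.04] shift units [ 0.017 -0.007  0.775] len mm 78.0
```

Request:
{"fn": "arm_command", "kwargs": {"series": [[0,0.017,-0.007,0.25,0,0,0.06],[0,0,0,0.3,0,0,0],[0,0,0,0.14,0,0,0],[0,0,0,0.06,0,0,0],[0,0,0,0.02,0,0,0],[0,0,0,0.01,0,0,0],[0,0,0,0,0,0,0]]}}

```text
time_s: 53.5
ee_pos: [501.5, 15.4, 243.0]
tool_rot: [-3.14, 0.102, -0.002]
ft_force: [0.3, -0.5, -0.4]
finger_gap: 9.8
finger_force: 20.0
```

```bash
python3 g.py 501 15.4 79 -93.4
```

```text
t 53.5 hold [501.7  15.4  79.5] yaw -93.7 gap 9.8 grip 20.0 F [ 0.3 -0.5 -0.4] Tz 0.04 j [-0.34  0.22  0.25  1.97 -0.07  0.95 -1.7 ]
turn units [-0.   -0.01 -0.05] shift units [-0.005  0.     0.005] len mm 1.0
```

Request:
{"fn": "arm_command", "kwargs": {"series": [[0.25,0,0,0,0,0,0],[0.25,0,0,0,0,0,0],[0.25,0,0,0,0,0,0],[0.25,0,0,-0.15,0,0,0],[0.4,0,0,-0.4,0,0,0],[0.6,0,0,-0.45,0,0,0],[0.7,0.05,-0.42,0,0,0,0],[0.7,0.05,-0.42,0,0,0,0],[0.7,0.05,-0.42,0,0,0,0],[0.7,0.05,-0.42,0,0,0,0]]}}

```text
time_s: 54.5
ee_pos: [532.2, 183.3, 342.6]
tool_rot: [-3.139, 0.104, -0.001]
ft_force: [0.3, -0.7, 0.2]
finger_gap: 58.2
finger_force: 0.0
```

Request:
{"fn": "arm_command", "kwargs": {"series": [[0.7,0.05,-0.42,0,0,0,0],[0.7,0.05,-0.42,0,0,0,0],[0.7,0.05,-0.42,0,0,0,0],[0.7,0,0,0,0,0,0]]}}

```text
time_s: 54.9
ee_pos: [553.9, 313.0, 341.5]
tool_rot: [-3.138, 0.091, 0.002]
ft_force: [-0.4, 0.7, -0.8]
finger_gap: 60.8
finger_force: 0.0
```

```bash
python3 chk.py; python3 g.py 630 -17.9 44 -93.5
python3 - <<'E'
from ms import *
# bar's red block and bar ends
m=((H<6)|(H>172))&(S>150)
for n,c,p in blobs(m,10):
    if 300<c[0]<360: print("block",n,c.round(1),ray("top",c,52).round(1))
E
```

```text
-72 flange ends [(np.float64(-98.1), np.float64(96.1)), (np.float64(-98.1), np.float64(95.5))] rib lateral at -70,0,70 [np.float64(0.6), np.float64(1.0), np.float64(1.0)]
-24 flange ends [(np.float64(-94.2), np.float64(100.0)), (np.float64(-94.2), np.float64(98.7))] rib lateral at -70,0,70 [np.float64(0.5), np.float64(0.6), np.float64(0.6)]
24 flange ends [(np.float64(-92.2), np.float64(100.0)), (np.float64(-92.2), np.float64(100.7))] rib lateral at -70,0,70 [np.float64(0.8), np.float64(0.1), np.float64(-0.4)]
72 flange ends [(np.float64(-92.9), np.float64(100.7)), (np.float64(-92.9), np.float64(100.7))] rib lateral at -70,0,70 [np.float64(-0.2), np.float64(-0.1), np.float64(-1.0)]
rail -100 [np.float64(-48.6), np.float64(50.5)]
rail -48 [np.float64(-48.7), np.float64(50.9)]
rail 0 [np.float64(-50.5), np.float64(50.6)]
rail 48 [np.float64(-50.2), np.float64(49.9)]
rail 100 [np.float64(-49.3), np.float64(50.2)]
rail ends -113.4 116.9
rail ends -112.9 116.4
t 55.15 hold [555.8 304.9 178.9] yaw -93.9 gap 61.1 grip 0.0 F [-0.2 -0.5 -1. ] Tz -0.0 j [-0.65  0.39  0.1   1.52 -0.04  1.23 -2.19]
turn units [ 0.   -0.   -0.05] shift units [0.938 3.177 1.349] len mm 358.0
block 30 [335.5 172. ] [[629.3 -18.9  52. ]]
```

All four strips are centred to about 4 mm and square, at 48 mm pitch. Now I'll fetch the bar.

Request:
{"fn": "arm_command", "kwargs": {"series": [[0.7,0.117,0.397,0,0,0,0],[0.7,0.117,0.397,0,0,0,0],[0.7,0.117,0.397,0,0,0,0],[0.7,0.117,0.397,0,0,0,0],[0.7,0.117,0.397,0,0,0,0],[0.7,0.117,0.397,0,0,0,0],[0.7,0.117,0.397,0,0,0,0],[0.7,0.117,0.397,0,0,0,0],[0.7,0,0,0,0,0,0],[0.7,0,0,0,0,0,0]]}}

```text
time_s: 56.4
ee_pos: [627.8, -17.9, 342.3]
tool_rot: [-3.14, 0.107, -0.0]
ft_force: [-0.1, 0.0, -0.1]
finger_gap: 60.9
finger_force: 0.0
```

```bash
python3 g.py 630 -18.3 43 -93.5
```

```text
t 56.4 hold [627.9 -17.9 178.8] yaw -93.9 gap 60.9 grip 0.0 F [-0.1  0.  -0.1] Tz 0.1 j [-0.23  0.38  0.24  1.55 -0.09  1.23 -1.61]
turn units [-0.   -0.   -0.06] shift units [0.022 0.002 1.358] len mm 136.0
```

Request:
{"fn": "arm_command", "kwargs": {"series": [[0.7,0.022,0,0.35,0,0,-0.06],[0.7,0,0,0.4,0,0,0],[0.7,0,0,0.35,0,0,0],[0.7,0,0,0.2,0,0,0],[0.7,0,0,0.05,0,0,0],[0.7,0,0,0,0,0,0],[0.1,0,0,0,0,0,0],[0.1,0,0,0,0,0,0],[0.1,0,0,0,0,0,0],[0.1,0,0,0,0,0,0]], "newtons": 40}}

```text
time_s: 57.4
ee_pos: [630.3, -16.8, 207.9]
tool_rot: [-3.14, 0.092, -0.002]
ft_force: [-0.0, 0.3, -0.1]
finger_gap: 36.4
finger_force: 0.0
```

Request:
{"fn": "arm_command", "kwargs": {"series": [[0.1,0,0,0,0,0,0],[0.1,0,0,0,0,0,0]]}}

```text
time_s: 57.6
ee_pos: [630.3, -17.2, 207.7]
tool_rot: [3.14, -0.093, 0.001]
ft_force: [-0.8, -0.5, 4.4]
finger_gap: 29.3
finger_force: 40.0
```

```bash
python3 g.py 500.4 -10.2 150 -93.5
```

```text
t 57.6 hold [630.4 -17.2  44.2] yaw -93.4 gap 29.3 grip 40.0 F [-0.8 -0.5  4.4] Tz -0.03 j [-0.21  0.52  0.22  1.65 -0.13  0.98 -1.58]
turn units [ 0.   -0.01  0.02] shift units [-1.3    0.01  -1.058] len mm 168.0
```

Request:
{"fn": "arm_command", "kwargs": {"series": [[0.1,0,0,-0.15,0,0,0],[0.1,0,0,-0.35,0,0,0],[0.1,0,0,-0.35,0,0,0],[0.1,0,0,-0.25,0,0,0],[0.1,-0.3,0,0,0,0,0],[0.1,-0.4,0,0,0,0,0],[0.1,-0.4,0.01,0,0,0,0],[0.1,-0.2,0,0,0,0,0],[0.1,0,0,0,0,0,0],[0.1,0,0,0,0,0,0]]}}

```text
time_s: 58.6
ee_pos: [500.2, -10.1, 317.9]
tool_rot: [-3.14, 0.092, -0.001]
ft_force: [0.2, 0.8, -4.2]
finger_gap: 29.6
finger_force: 40.0
```

```bash
python3 g.py 500.4 -9.5 121 -93.4
python3 - <<'E'
from ms import *
# held bar: grey ends visible in top view?  ends at +-155 along ey
s=where=arm.state(); z=s["ee_pos"][2]-163.5-44+0+14
a=np.radians(-3.4); ex=np.array([np.cos(a),np.sin(a)]); ey=np.array([-ex[1],ex[0]]); C=np.array([500.4,-9.5])
for y in (-145,-120,110,120,145):
    p=prof(C+y*ey-35*ex,C+y*ey+35*ex,z,141); x=np.linspace(-35,35,141); sat=p.max(1)-p.min(1); on=x[(p.mean(1)>125)&(sat<25)]
    print(y,round(z),(on.min(),on.max()) if len(on) else None)
E
```

```text
t 58.6 hold [500.3 -10.  154.4] yaw -93.3 gap 29.6 grip 40.0 F [ 0.2  0.8 -4.2] Tz -0.04 j [-0.28  0.12  0.23  1.91 -0.03  1.11 -1.67]
turn units [-0.01 -0.01  0.01] shift units [ 0.002 -0.006  0.334] len mm 33.0
-145 124 (np.float64(-12.5), np.float64(12.0))
-120 124 (np.float64(-11.0), np.float64(35.0))
110 124 (np.float64(-35.0), np.float64(26.5))
120 124 (np.float64(-35.0), np.float64(35.0))
145 124 (np.float64(-12.0), np.float64(35.0))
```

The bar is aligned with the saddles at both ends within about 1 mm. Lowering it.

Request:
{"fn": "arm_command", "kwargs": {"series": [[0.1,0,0,0.12,0,0,0],[0.1,0,0,0.12,0,0,0],[0.1,0,0,0.06,0,0,0],[0.1,0,0,0.03,0,0,0],[0.1,0,0,0.01,0,0,0],[0.1,0,0,0,0,0,0]]}}

```text
time_s: 59.45
ee_pos: [500.2, -10.3, 283.6]
tool_rot: [-3.14, 0.092, 0.001]
ft_force: [-4.5, -0.6, 3.8]
finger_gap: 29.7
finger_force: 40.0
```

```bash
python3 g.py 500.4 -9.5 119 -93.4
```

```text
t 59.45 hold [500.1 -10.3 120.1] yaw -93.4 gap 29.7 grip 40.0 F [-4.5 -0.6  3.8] Tz 0.01 j [-0.28  0.16  0.23  1.94 -0.04  1.04 -1.66]
turn units [-0.    0.01  0.  ] shift units [ 0.002 -0.008  0.011] len mm 1.0
```

Seated: contact was felt at the height where the underside is at 76 mm. I'll release and go to the knob.

Request:
{"fn": "arm_command", "kwargs": {"series": [[0.7,0,0,0,0,0,0],[0.7,0,0,0,0,0,0],[0.7,0,0,0,0,0,0],[0.7,0,0,-0.2,0,0,0],[0.7,0,0,-0.4,0,0,0],[0.7,0,0,-0.4,0,0,0],[0.5,0,0,-0.3,0,0,0],[0.5,0,0,0,0,0,0]]}}

```text
time_s: 60.25
ee_pos: [501.2, -10.3, 417.7]
tool_rot: [-3.139, 0.092, -0.012]
ft_force: [0.9, 0.7, 0.7]
finger_gap: 51.6
finger_force: 0.0
```

Request:
{"fn": "arm_command", "kwargs": {"series": [[0.5,-0.032,0.346,0,0,0,0],[0.5,-0.032,0.346,0,0,0,0],[0.5,-0.032,0.346,0,0,0,0],[0.5,-0.032,0.346,0,0,0,0],[0.5,-0.032,0.346,0,0,0,0],[0.5,-0.032,0.346,0,0,0,0],[0.5,-0.032,0.346,0,0,0,0],[0.5,-0.032,0.346,0,0,0,0],[0.5,-0.032,0.346,0,0,0,0],[0.5,-0.032,0.346,0,0,0,0]]}}

```text
time_s: 61.25
ee_pos: [447.7, -355.0, 412.6]
tool_rot: [-3.14, 0.092, 0.0]
ft_force: [1.4, 0.1, -0.1]
finger_gap: 43.8
finger_force: 0.0
```

Request:
{"fn": "arm_command", "kwargs": {"series": [[0.5,0,0,0,0,0,-0.98],[0.5,0,0,0,0,0,-0.98],[0.5,0,0,0,0,0,-0.98],[0.5,0,0,0,0,0,-0.98],[0.5,0,0,0,0,0,-0.98],[0.5,0,0,0,0,0,-0.98],[0.5,0,0,0,0,0,-0.98],[0.5,0,0,0,0,0,-0.98],[0.5,0,0,0,0,0,-0.98],[0.5,0,0,0,0,0,-0.98]]}}

```text
time_s: 62.25
ee_pos: [448.1, -353.7, 412.4]
tool_rot: [-2.659, -1.672, 0.001]
ft_force: [-0.2, 0.0, 0.5]
finger_gap: 43.6
finger_force: 0.0
```

Request:
{"fn": "arm_command", "kwargs": {"series": [[0.5,0,0,0,0,0,-0.98],[0.5,0,0,0,0,0,-0.98],[0.5,0,0,0,0,0,-0.98],[0.5,0,0,0,0,0,-0.98],[0.5,0,0,0,0,0,-0.98],[0.5,0,0,0,0,0,-0.98],[0.5,0,0,0,0,0,-0.98],[0.5,0,0,0,0,0,-0.98],[0.5,0,0,0,0,0,-0.98],[0.5,0,0,0,0,0,-0.98]]}}

```text
time_s: 63.25
ee_pos: [448.1, -353.7, 412.4]
tool_rot: [-1.285, -2.866, -0.0]
ft_force: [0.0, -0.4, 1.2]
finger_gap: 44.0
finger_force: 0.0
```

```bash
python3 g.py 448 -354 95 41.2; python3 chk.py | head -8
python3 - <<'E'
from ms import *
a=np.radians(-3.4); ex=np.array([np.cos(a),np.sin(a)]); ey=np.array([-ex[1],ex[0]]); C=np.array([500.4,-9.5])
for y in (-148,-125,125,148):
    p=prof(C+y*ey-25*ex,C+y*ey+25*ex,90,101); x=np.linspace(-25,25,101); sat=p.max(1)-p.min(1); on=x[(p.mean(1)>125)&(sat<25)]
    print("bar",y,(on.min(),on.max()) if len(on) else None)
m=((H<6)|(H>172))&(S>150)
for n,c,p in blobs(m,10):
    if 300<c[0]<360: print("block",n,c.round(1),ray("top",c,128).round(1))
E
```

```text
t 63.25 hold [ 448.  -353.7  248.9] yaw 41.7 gap 44.0 grip 0.0 F [ 0.  -0.4  1.2] Tz -0.02 j [ 0.33  0.21  0.3   1.61 -0.06  1.33  1.37]
turn units [-0.   -0.01  0.07] shift units [-0.002 -0.003  1.539] len mm 154.0
-72 flange ends [(np.float64(0.3), np.float64(0.3)), (np.float64(0.3), np.float64(0.3))] rib lateral at -70,0,70 [np.float64(0.5), np.float64(4.3), np.float64(0.9)]
-24 flange ends [(np.float64(-1.0), np.float64(100.0)), (np.float64(0.3), np.float64(0.3))] rib lateral at -70,0,70 [np.float64(0.5), np.float64(9.6), np.float64(0.6)]
24 flange ends [(np.float64(0.3), np.float64(0.3)), (np.float64(0.3), np.float64(0.3))] rib lateral at -70,0,70 [np.float64(0.8), np.float64(-11.0), np.float64(-0.4)]
72 flange ends [(np.float64(0.3), np.float64(0.3)), (np.float64(0.3), np.float64(0.3))] rib lateral at -70,0,70 [np.float64(-0.2), np.float64(5.1), np.float64(-1.1)]
rail -100 [np.float64(-48.7), np.float64(50.5)]
rail -48 [np.float64(-48.7), np.float64(51.0)]
rail 0 [np.float64(-50.5), np.float64(50.6)]
rail 48 [np.float64(-50.2), np.float64(49.9)]
bar -148 (np.float64(-13.5), np.float64(12.0))
bar -125 (np.float64(-11.5), np.float64(14.0))
bar 125 (np.float64(-25.0), np.float64(25.0))
bar 148 (np.float64(-11.0), np.float64(13.5))
block 31 [333.6 201. ] [[499.6 -10.4 128. ]]
```

The bar is seated, with the strips unmoved beneath. Gripping the knob.

Request:
{"fn": "arm_command", "kwargs": {"series": [[0.5,0,0,0.4,0,0,0.06],[0.5,0,0,0.4,0,0,0],[0.5,0,0,0.4,0,0,0],[0.5,0,0,0.3,0,0,0],[0.5,0,0,0.04,0,0,0],[0.1,0,0,0,0,0,0],[0.1,0,0,0,0,0,0],[0,0,0,0,0,0,0],[0,0,0,0,0,0,0],[0,0,0,0,0,0,0]], "newtons": 30}}

```text
time_s: 64.75
ee_pos: [447.8, -354.5, 260.3]
tool_rot: [1.304, 2.857, -0.002]
ft_force: [-0.7, 1.8, 3.8]
finger_gap: 13.4
finger_force: 30.0
```

Request:
{"fn": "arm_command", "kwargs": {"series": [[0,0,0,0,0,0,0],[0,0,0,0,0,0,0]]}}

```text
time_s: 64.95
ee_pos: [447.7, -354.5, 260.3]
tool_rot: [1.305, 2.857, -0.001]
ft_force: [-3.4, -1.7, 6.0]
finger_gap: 13.6
finger_force: 30.0
```

```bash
python3 g.py 448 -354 95 -44
```

```text
t 64.95 hold [ 447.9 -354.7   96.8] yaw 40.9 gap 13.6 grip 30.0 F [-3.4 -1.7  6. ] Tz -0.26 j [ 0.35  0.34  0.29  1.79 -0.11  1.03  1.39]
turn units [1.000e-02 1.000e-02 1.235e+01] shift units [ 0.006 -0.002  0.018] len mm 2.0
```

Request:
{"fn": "arm_command", "kwargs": {"series": [[0,0,0,0,0,0,0.88],[0,0,0,0,0,0,0.88],[0,0,0,0,0,0,0.88],[0,0,0,0,0,0,0.88],[0,0,0,0,0,0,0.88],[0,0,0,0,0,0,0.88],[0,0,0,0,0,0,0.88],[0,0,0,0,0,0,0.88],[0,0,0,0,0,0,0.88],[0,0,0,0,0,0,0.88]]}}

```text
time_s: 65.95
ee_pos: [447.8, -354.6, 260.3]
tool_rot: [2.569, 1.806, -0.0]
ft_force: [-3.9, -0.7, 6.2]
finger_gap: 13.9
finger_force: 30.0
```

Request:
{"fn": "arm_command", "kwargs": {"series": [[0,0,0,0,0,0,0.88],[0,0,0,0,0,0,0.88],[0,0,0,0,0,0,0.88],[0,0,0,0,0,0,0.88],[0,0,0,0,0,0,0],[0.5,0,0,0,0,0,0],[0.5,0,0,0,0,0,0],[0.5,0,0,0,0,0,0]]}}

```text
time_s: 66.75
ee_pos: [448.2, -353.5, 259.2]
tool_rot: [-2.888, -1.235, -0.0]
ft_force: [-0.5, 0.3, -0.1]
finger_gap: 30.1
finger_force: 0.0
```

```bash
python3 g.py 448 -354 95 -44
```

```text
t 66.75 hold [ 448.2 -353.4   95.7] yaw -43.7 gap 30.1 grip 0.0 F [-0.5  0.3 -0.1] Tz -0.02 j [ 0.14  0.37  0.54  1.8  -0.22  1.03  0.  ]
turn units [-0.   -0.    0.05] shift units [-0.005  0.002  0.007] len mm 1.0
```

Request:
{"fn": "arm_command", "kwargs": {"series": [[0,0,0,0,0,0,0],[0,0,0,0,0,0,0],[0,0,0,0,0,0,0],[0,0,0,0,0,0,0],[0,0,0,0,0,0,0.9],[0,0,0,0,0,0,0.9],[0,0,0,0,0,0,0.9],[0,0,0,0,0,0,0.9],[0,0,0,0,0,0,0.9],[0,0,0,0,0,0,0.9]]}}

```text
time_s: 67.75
ee_pos: [448.5, -354.2, 259.2]
tool_rot: [3.13, 0.244, 0.002]
ft_force: [4.2, -5.1, -5.7]
finger_gap: 14.0
finger_force: 30.0
```

Request:
{"fn": "arm_command", "kwargs": {"series": [[0,0,0,0,0,0,0.9],[0,0,0,0,0,0,0.9],[0,0,0,0,0,0,0.9],[0,0,0,0,0,0,0.9],[0,0,0,0,0,0,0.9],[0,0,0,0,0,0,0.9],[0,0,0,0,0,0,0.9],[0,0,0,0,0,0,0.7],[0,0,0,0,0,0,0]]}}

```text
time_s: 68.65
ee_pos: [448.3, -354.7, 259.3]
tool_rot: [2.957, -1.052, 0.004]
ft_force: [5.3, -7.2, -7.2]
finger_gap: 13.6
finger_force: 30.0
```

```bash
python3 g.py 448 -354 95 -129.4
```

```text
t 68.65 hold [ 448.5 -355.2   95.8] yaw -129.2 gap 13.6 grip 30.0 F [ 5.3 -7.2 -7.2] Tz -0.04 j [-0.09  0.45  0.84  1.81 -0.38  1.05 -1.36]
turn units [ 0.01 -0.03  0.03] shift units [-0.007 -0.003  0.008] len mm 1.0
```

Request:
{"fn": "arm_command", "kwargs": {"series": [[0.5,0,0,0,0,0,0],[0.5,0,0,0,0,0,0],[0.5,0,0,0,0,0,0],[0.5,0,0,-0.3,0,0,0],[0.5,0,0,-0.4,0,0,0],[0.5,0,0,-0.4,0,0,0],[0.5,0,0,-0.4,0,0,0],[0.5,-0.28,-0.34,0,0,0,0],[0.5,-0.28,-0.34,0,0,0,0],[0.5,-0.28,-0.34,0,0,0,0]]}}

```text
time_s: 69.65
ee_pos: [446.5, -220.3, 409.2]
tool_rot: [-2.961, 1.049, -0.0]
ft_force: [0.3, 0.6, -0.6]
finger_gap: 43.2
finger_force: 0.0
```

Request:
{"fn": "arm_command", "kwargs": {"series": [[0.5,-0.28,-0.34,0,0,0,0],[0.5,-0.28,-0.34,0,0,0,0],[0.5,0,0,0,0,0,0],[0.5,0,0,0,0,0,0]]}}

```text
time_s: 70.05
ee_pos: [446.1, -132.7, 409.4]
tool_rot: [-2.962, 1.044, -0.0]
ft_force: [1.0, -0.8, 0.3]
finger_gap: 43.5
finger_force: 0.0
```

Run:
```python
from m import *
t=np.mean([arm.camera("top") for _ in range(6)],0).astype(np.uint8);s=np.mean([arm.camera("scene") for _ in range(6)],0).astype(np.uint8)
o=np.hstack([cv2.resize(im[y:y+40,x:x+40],(400,400),interpolation=cv2.INTER_CUBIC) for im,x,y in((t,402,198),(s,174,226))])
cv2.imwrite("pics/k3.png",o[:,:,::-1])
for nm,im,(x0,x1,y0,y1) in [("top",t,(400,445,195,242)),("scene",s,(165,230,222,285))]:
    h=hsv(im);H,S,V=[h[...,i].astype(int) for i in range(3)]
    box=np.zeros(V.shape,bool); box[y0:y1,x0:x1]=1
    p=max(blobs((V>150)&(S<60)&box),key=lambda b:b[0])[2]
    e=cv2.fitEllipse(cv2.convexHull(p.astype(np.int32)))[0]; c0=ray(nm,e,61)[0]
    # circle of direction: redness at r=41 and whiteness at r=27 on skirt level 71
    A=np.radians(np.arange(-80,11,1.))
    def ring(r,z):
        uv=px(nm,np.c_[c0[0]+r*np.cos(A),c0[1]+r*np.sin(A),0*A+z]).astype(np.float32); return cv2.remap(im,uv[None,:,0],uv[None,:,1],cv2.INTER_LINEAR)[0].astype(float)
    for r in(36,41,46):
        q=ring(r,61.5); w=np.clip(q[:,0]-(q[:,1]+q[:,2])/2-30,0,None); print(nm,"rider r",r,np.degrees((w@A)/w.sum()).round(1))
    for r,z in((21,71),(21,74),(18,71)):
        q=ring(r,z).min(1); w=np.clip(q-q.min()-.5*np.ptp(q),0,None); print(nm,"pointer r",r,z,np.degrees((w@A)/w.sum()).round(1),q.min(),q.max())
```

```text
top rider r 36 -37.9
top rider r 41 -37.9
top rider r 46 -37.9
top pointer r 21 71 -48.2 100.0 134.0
top pointer r 21 74 -33.8 103.0 137.0
top pointer r 18 71 -48.3 65.0 128.0
scene rider r 36 -40.6
scene rider r 41 -40.0
scene rider r 46 -39.5
scene pointer r 21 71 -41.1 21.0 173.0
scene pointer r 21 74 -39.6 25.0 149.0
scene pointer r 18 71 -45.8 25.0 146.0
```

View pics/k3.png

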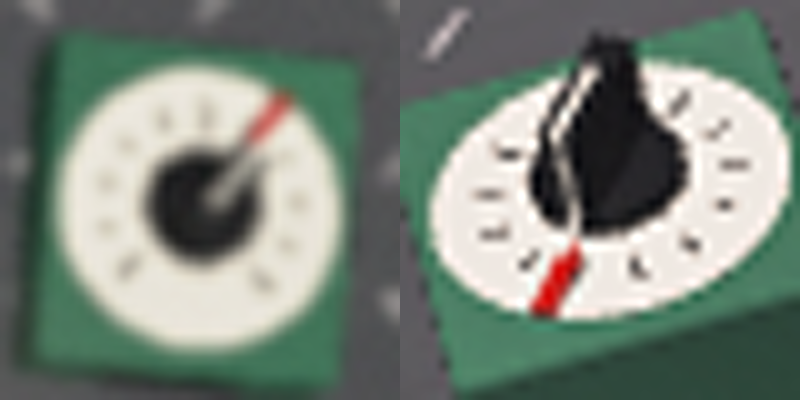

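The white pointer runs straight into the inner tip of the red rider in both views: pointer about -40°, rider about -39° to -40°. The strips and bar were checked after seating. Handing in.

```bash
python3 chk.py | awk 'NR<=4' | sed 's/np.float64//g'; python3 -c "
from workcell import arm
print(arm.finish_job())"
```

```text
-72 flange ends [((-102.6), (19.2)), ((0.3), (0.3))] rib lateral at -70,0,70 [(0.5), (-9.4), (-6.4)]
-24 flange ends [((-0.3), (100.0)), ((0.3), (0.3))] rib lateral at -70,0,70 [(0.5), (9.5), (0.6)]
24 flange ends [((0.3), (0.3)), ((0.3), (0.3))] rib lateral at -70,0,70 [(0.8), (-11.3), (-0.3)]
72 flange ends [((0.3), (0.3)), ((0.3), (0.3))] rib lateral at -70,0,70 [(-0.2), (2.0), (-1.0)]
the job is handed in; nothing more can be done
None
```

The job is handed in, with no verdict returned: knob to its zero stop first, four strips square on the rails within about 4 mm of centre (one knocked aside mid-run and re-laid), bar back in its saddles, and the pointer at the red rider to within a few degrees by camera.

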